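# Make up the steel dressing set in the sterilising tray

## Robot

A 7-joint arm with a two-finger parallel gripper is mounted at the origin on the work surface. World frame = base frame: x ahead of the robot, y to its left, z up, the work surface at z = 0. Lengths are in m, angles in rad, forces in N, time in s.
With the tool pointing down it reaches from about 0.425 to 0.8 m from the base axis. Payload 8.3 kg.
Tool frame: the origin (TCP) lies where the fingers leave the gripper's body, on its centre line; the fingertips stand 73 mm ahead of it and the grasp point (between the pads) lies 54 mm ahead of it; z points along the fingers, y is the direction in which the jaws open and shut (so a half turn about z gives the same grasp; the last joint's range is limited). The gripper opens to 85 mm and grips with 20 to 120 N. Pads are 22 mm wide; open, the fingers measure 114 mm over their backs; the gripper's body (76 mm by 85 mm) begins 54 mm behind the grasp point. The pads swing forward as they close: fully open they stand 13 mm farther back than shut.
Start: joints at [-1.269, 0.383, 0.016, 1.37, -0.006, 1.388, -0.046], TCP at [0.223, 0.584, 0.304] pointing down, gripper open.
Joint ranges: [-2.95, 2.95], [-0.25, 2.06], [-1.52, 1.56], [0.18, 2.33], [-1.44, 4.58], [0.02, 2.06], [-3.01, 3.01]. Speed limits (rad/s): [2.39, 2.39, 3.01, 3.01, 3.14, 3.14, 3.14].

## Interface

Orientations are given as a 3x3 rotation matrix whose columns are the frame's x, y, z axes.
In Python, from bench import env, eyes gives the robot as it stands.
- The arm moves only by the tool step_arm, never from a script. Its argument "rows" is text: rows parted by semicolons, each of 5 numbers parted by spaces: the opening, from 0 (shut) to 1 (fully open), then the shift along the tool's x, y, z in cm, then the turn about the tool's z in rad. In form: fingers dx dy dz spin; .... A call has 1 to 8 rows; each row shifts and turns the commanded pose from where the row before left it, along the tool's axes as they then stand; what a row does not reach is not made up. A row lasts 1/8 s, in which the tool goes at most 62.5 mm and 10.7 degrees, less where a joint would pass 70% of its speed; a pose out of reach is approached as far as the arm can. A call with a gripper value outside its range is refused whole. The fingers move at their own pace and stop on an object; the grip force is fixed at half the most. Time passes only in rows, so rows that do not move let the fingers close. It gives the time, the measured TCP pose, the force and the opening at its end, in the units of the state.
- env.get_state(): the state, without advancing time (a new reading comes with each control period).
- eyes.grab_frame(name): name is "side" or "top"; returns the picture (400x640x3 uint8, red, green, blue); there is no depth.
- eyes.camera_model(name): a dict with "K" (3x3 intrinsics, pixels), "D" ([k1, k2, p1, p2, k3] as OpenCV has them; the pictures are not rectified), "rvec" (rotation vector, rad) and "tvec" (3), from world to camera coordinates, as OpenCV has them. Camera axes: x right, y down, z forward; pixel columns grow to the right and rows downward; lengths in m; the calibration is good to about 2 mm. A picture is of the moment at which its call begins. camera_model takes no time and is no camera call.
- env.close_job(): hands the job in, once; it reports no verdict.
The state is a dict: "t": time; "qpos": joint angles; "joint_velocities": joint speeds; "joint_efforts": joint torques, N m; "eef_pos": TCP position; "eef_rot": TCP orientation; "ft_force": force on the tool from outside, world axes, zero at the start; "moment": the same for the moment, N m; "opening": finger opening in m.
Only numpy, scipy, OpenCV 4.12 (cv2) and the standard library are available. Lean on these libraries where they do the work, as an engineer would, in place of code of your own. Each camera call takes 0.05 s, during which the arm holds its last target.

## Task

Make up the dressing set in the perforated steel tray with the four washed steel pieces: lay the forceps in the green rest and the scissors in the orange rest, stand the gallipot upright in the grey ring, and put the small-parts box squarely between the four grey corners. The gallipot stands in a single-use blue plastic pot: lift it out without bringing the plastic pot up with it, and leave that pot and the blue plastic forceps where they are. Set each piece down rather than dropping it.

Things in the scene. Friction and masses are not known exactly. Their poses are not given: they have to be found in the camera images.
- forceps_mid (a point): Steel dressing forceps (tweezers), 125 mm long, lying on their side, 10 mm high, legs bowed: 16 mm wide over all at the middle, 7 mm at the joined end, 5 mm at the tips. The point is the centre, 5 mm above the underside, the place to grip across the 16 mm; x runs along them to the tips, z up. About 30 g, rigid.
- scissors_mid (a point): Steel dressing scissors, closed, flat, rigid, 130 mm long, 7 mm thick; two finger rings at the -x end (53 mm over both), blades to +x. The point is on the long axis at the shanks behind the pivot, 3.5 mm above the underside: grip here, 15 mm wide. From it the rings lie 40 to 65 mm back and the blade tips 65 mm ahead. z up. About 45 g.
- parts_box_mid (a point): Closed steel small-parts box with a perforated lid that stays on (one rigid piece), 66 mm (x) x 38 mm (y) x 28 mm high. The point is its centre, 14 mm above the underside; grip across the 38 mm. About 90 g.
- pot_mid (a point): Steel gallipot, an open round cup 36 mm high, 57 mm across the rim, 42 mm across the base, wall 2 mm, inner floor 3 mm up. The point is on its axis, 18 mm above its underside; z up. It stands snugly but not stuck in the blue plastic pot, its rim 16 mm above that pot's lip: grip only these 16 mm (across the rim or over the wall) and lift straight up. About 60 g.
- plastic_pot_mid (a point): Single-use blue plastic pot under the steel one: 36 mm high, out-turned lip 66 mm across, standing on the counter, 30 g. Does not belong in the tray; stays where it is. The point is on its axis, 18 mm above its underside; z up.
- plastic_forceps_mid (a point): Single-use blue plastic forceps, same shape and size as the steel ones, 15 g, lying on the counter. Do not belong in the tray; stay where they are. The point is their centre, 5 mm above the underside; x to the tips.
- forceps_rest: GREEN forceps rest in the tray: two silicone bars 48 mm apart between centres (8 mm wide, tops 10 mm above the origin), with end upstands 18 mm high that leave a slot 30 mm wide along x. The instrument lies in the slot on both bars, either way round, its mid point over the origin, its underside 10 mm above it. Origin: centre, on the tray's floor (z 3 mm); x along the slot and the tray's long side. Fixed.
- scissors_rest: ORANGE scissors rest in the tray: two silicone bars 48 mm apart between centres (8 mm wide, tops 10 mm above the origin), with end upstands 18 mm high that leave a slot 42 mm wide along x. The instrument lies in the slot on both bars, either way round, its mid point over the origin, its underside 10 mm above it. Origin: centre, on the tray's floor (z 3 mm); x along the slot and the tray's long side. Fixed.
- pot_ring: Dark grey silicone ring on the tray's floor, 64 mm inside, 74 mm outside, 9 mm high, open below: the gallipot stands in it on the tray's floor. Origin: its centre on the floor. Fixed. The fixed perforated steel tray is 330 x 215 mm, walls 15 mm high, floor 3 mm thick; the four holders sit in it two by two, 150 mm apart along it and 90 mm across, in any order.
- box_corners: Four dark grey silicone corner upstands, 10 mm high, on the tray's floor, that bound a rectangle of 86 mm (x) x 56 mm (y): the parts box stands between them on the tray's floor, its 66 mm side along x, either way round. Origin: centre, on the tray's floor (z 3 mm); x along the tray's long side. Fixed.
There are look-alikes about, which are no part of the job. What is shaped like the part that bears pot_mid but red is not meant.

How it is judged:
At the end, for the whole second after the job is handed in: Forceps in the green and scissors in the orange rest, on both bars (13 mm along, 10-13 across, 20 deg); gallipot upright inside the grey ring and box flat between the grey corners, on the tray floor (12 mm, box 15 deg); both blue plastic pieces within 30 mm of their start; all released, at rest (x of forceps_mid in the frame of forceps_rest between -0.013 and 0.013 m and y of forceps_mid in the frame of forceps_rest between -0.01 and 0.01 m and z of forceps_mid in the frame of forceps_rest between 0.011 and 0.019 m and angle between the x axis of forceps_mid and the x axis of forceps_rest, either way round below 0.35 rad and angle between each of forceps_mid, scissors_mid, pot_mid, parts_box_mid, plastic_pot_mid, plastic_forceps_mid's own z axis and vertical below 0.12 rad and x of scissors_mid in the frame of scissors_rest between -0.013 and 0.013 m and y of scissors_mid in the frame of scissors_rest between -0.013 and 0.013 m and z of scissors_mid in the frame of scissors_rest between 0.0095 and 0.0175 m and angle between the x axis of scissors_mid and the x axis of scissors_rest, either way round below 0.35 rad and horizontal distance between pot_mid and pot_ring below 0.012 m and z of pot_mid in the frame of pot_ring between 0.014 and 0.022 m and x of parts_box_mid in the frame of box_corners between -0.012 and 0.012 m and y of parts_box_mid in the frame of box_corners between -0.012 and 0.012 m and z of parts_box_mid in the frame of box_corners between 0.01 and 0.018 m and angle between the x axis of parts_box_mid and the x axis of box_corners, either way round below 0.26 rad and distance of each of plastic_pot_mid, plastic_forceps_mid from where it was at the start of the episode below 0.03 m and linear speed of each of forceps, scissors, parts_box, pot, plastic_pot, plastic_forceps below 0.02 m/s); the robot touches nothing.
It fails at once if the blue plastic pot is lifted more than 12 mm off the counter (dragged up with the steel one) (height (world z) of plastic_pot_mid above 0.03 m).
It fails at once if the blue plastic forceps are picked up (height (world z) of plastic_forceps_mid above 0.03 m).
It fails at once if an instrument is dropped or thrown: moves at over 0.7 m/s (a fall of 25 mm) near the counter with no finger on it ((contact force between the fingers and forceps below 0.02 N and linear speed of forceps above 0.7 m/s and height (world z) of forceps_mid below 0.15 m) or (contact force between the fingers and scissors below 0.02 N and linear speed of scissors above 0.7 m/s and height (world z) of scissors_mid below 0.15 m) or (contact force between the fingers and parts_box below 0.02 N and linear speed of parts_box above 0.7 m/s and height (world z) of parts_box_mid below 0.15 m) or (contact force between the fingers and pot below 0.02 N and linear speed of pot above 0.7 m/s and height (world z) of pot_mid below 0.15 m)).
It also fails if it takes over 115 s, if anything falls off the work surface, if the arm or the gripper's body presses on something with over 40 N, if the wrist force passes 120 N, or if a joint passes its speed limit or range.

## Working session

There is one attempt and no reset: what is moved stays moved. The work goes in short steps, Python scripts to look and compute and a tool call to move; the robot and the scene stay as the last step left them, time stands still between calls to the robot, and variables do not carry over. Pictures are saved under pics/ and viewed, and the job is handed in when it is done.

Besides the shell and the picture viewer there is one more tool, called as name(argument=value, ...), one argument or row to a line, values as JSON. step_arm: Moves the arm, as the interface text tells. Its arguments: {"type":"object","properties":{"rows":{"type":"string"}},"required":["rows"]}

```bash
mkdir -p pics; ls
python3 - <<'E'
from bench import env, eyes
import cv2
s=env.get_state()
for k in s: print(k,s[k])
for n in ("top","side"):
    f=eyes.grab_frame(n); cv2.imwrite(f"pics/{n}0.png",f[:,:,::-1])
    print(eyes.camera_model(n))
E
```

```text
pics
t 0.0
qpos [-1.26891847  0.38429489  0.01637996  1.3711632  -0.00630861  1.38818434
 -0.04651028]
joint_velocities [ 5.33457631e-04  2.03477805e-03  5.88385859e-05 -9.18757720e-05
 -6.11434235e-04  5.25210734e-04 -3.82239141e-04]
joint_efforts [ 2.33252131e-04 -6.27588272e+01  8.44362024e-01 -3.71831095e+01
  1.65562372e-02  1.37847487e-02 -2.24764096e-05]
eef_pos [0.22280109 0.58355677 0.3028393 ]
eef_rot [[-9.34219551e-01  3.56697860e-01 -6.83304155e-04]
 [ 3.56698513e-01  9.34217660e-01 -1.88024267e-03]
 [-3.23237282e-05 -2.00029304e-03 -9.99997999e-01]]
ft_force [0.50947558 0.02742614 0.25670179]
moment [-0.00646042 -0.02186207  0.00314837]
opening 0.08554592046417067
{'K': array([[393.20295779,   0.        , 326.1145849 ],
       [  0.        , 393.20295779, 203.85263172],
       [  0.        ,   0.        ,   1.        ]]), 'D': array([-0.0770014,  0.       ,  0.       ,  0.       ,  0.       ]), 'rvec': array([ 2.11258211, -2.12564467,  0.18327065]), 'tvec': array([0.02307722, 0.52451334, 0.87627921])}
{'K': array([[452.6068109 ,   0.        , 313.06060256],
       [  0.        , 452.6068109 , 201.30093881],
       [  0.        ,   0.        ,   1.        ]]), 'D': array([-0.02606429,  0.        ,  0.        ,  0.        ,  0.        ]), 'rvec': array([ 2.05767427, -0.11058715,  0.09539192]), 'tvec': array([-0.51116397,  0.07905755,  0.91561598])}
```

View pics/top0.png

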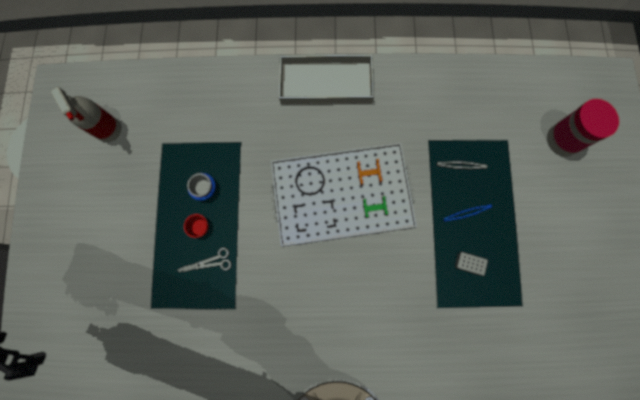

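View pics/side0.png

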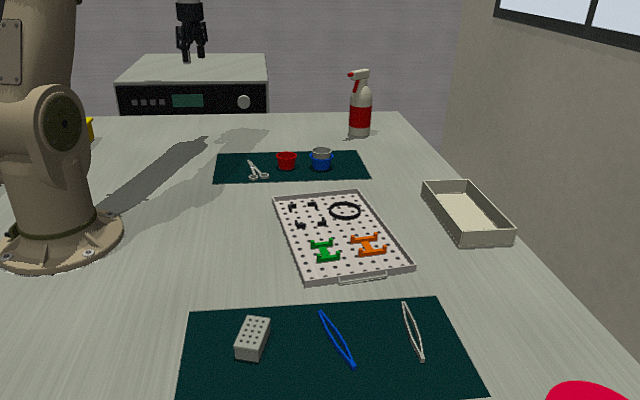

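Candidates (top view):
- **Gallipot:** the steel one in the blue pot is at (201,186). The red pot at (197,226) is the look-alike.
- **Forceps:** steel at (462,165), blue plastic at (467,213).
- **Scissors:** (205,262).
- **Box:** (473,264).

I'll check these in close crops.

```bash
cat > h.py <<'E'
import numpy as np, cv2
from bench import env, eyes
def cam(n):
    m=eyes.camera_model(n); R=cv2.Rodrigues(m['rvec'])[0]; return m,R,m['tvec']
def ray(n,uv,z):
    m,R,t=cam(n); p=cv2.undistortPoints(np.array(uv,float).reshape(-1,1,2),m['K'],m['D']).reshape(-1,2)
    d=np.c_[p,np.ones(len(p))]@R; c=-R.T@t
    s=(z-c[2])/d[:,2]; return c+d*s[:,None]
def proj(n,P):
    m,R,t=cam(n); return cv2.projectPoints(np.array(P,float).reshape(-1,3),m['rvec'],m['tvec'],m['K'],m['D'])[0].reshape(-1,2)
E
python3 - <<'E'
import cv2,numpy as np
f=cv2.imread('pics/top0.png')
def c(x,y,w,h,k): return cv2.resize(f[y:y+h,x:x+w],None,fx=k,fy=k,interpolation=cv2.INTER_CUBIC)
a=c(150,150,100,140,4);b=c(430,145,100,140,4)
cv2.imwrite('pics/c1.png',np.hstack([a,b]))
cv2.imwrite('pics/c2.png',c(265,135,155,115,5))
E
```

```text
(no output)
```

View pics/c1.png

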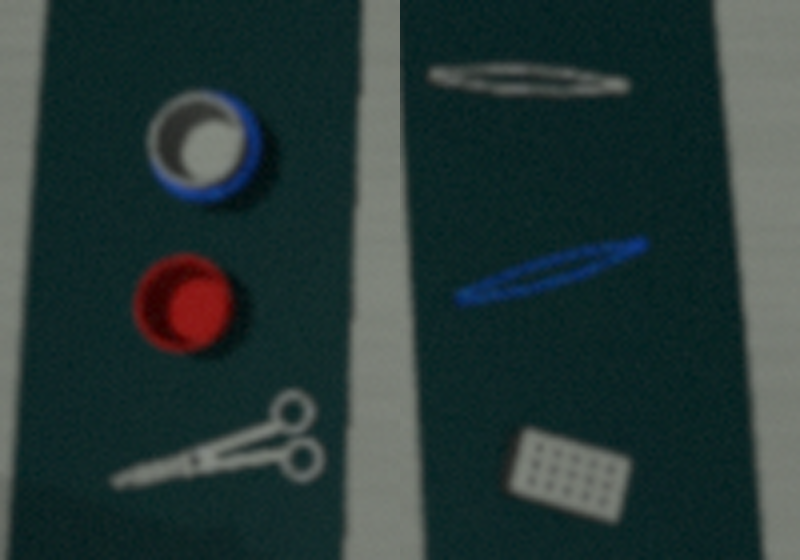

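View pics/c2.png

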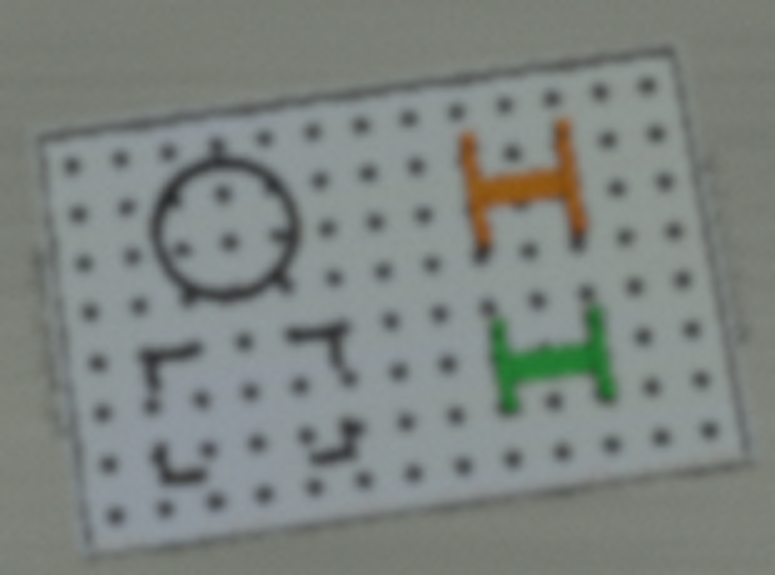

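Run:
```python
from h import *
for n in("top","side"):
    m,R,t=cam(n); print(n,'cam at',(-R.T@t).round(3))
f=cv2.imread('pics/top0.png')
def P(x,y,k,pts): return [((u+.5)/k-.5+x,(v+.5)/k-.5+y) for u,v in pts]
def show(name,uv,z,n='top'):
    print(name,ray(n,uv,z)[:,:2].round(4).tolist())
show('tray rim corners TL TR BR BL',P(265,135,5,[(40,135),(668,52),(745,460),(90,552)]),.016)
show('ring top c',P(265,135,5,[(226,229)]),.010)
show('ring left right top bottom',P(265,135,5,[(157,229),(297,229),(226,160),(226,297)]),.012)
show('corners outer',P(265,135,5,[(143,352),(345,325),(355,458),(163,482)]),.012)
hsv=cv2.cvtColor(f,cv2.COLOR_BGR2HSV)
g=cv2.imread('pics/side0.png');hs=cv2.cvtColor(g,cv2.COLOR_BGR2HSV)
for nm,lo,hi,win in(('orange',8,22,(340,150,60,50)),('green',45,75,(350,180,60,50))):
    x,y,w,h=win
    M=((hsv[...,0]>=lo)&(hsv[...,0]<=hi)&(hsv[...,1]>110)).astype(np.uint8)
    K=np.zeros_like(M);K[y:y+h,x:x+w]=1;M*=K
    vv,uu=np.nonzero(M);q=ray('top',np.c_[uu,vv],.014)[:,:2];r=cv2.minAreaRect(q.astype(np.float32)*1000)
    print(nm,len(q),'centroid',q.mean(0).round(4),r)
    M=((hs[...,0]>=lo)&(hs[...,0]<=hi)&(hs[...,1]>110)).astype(np.uint8);M[:220]=0;M[270:]=0;M[:,:280]=0;M[:,420:]=0
    vv,uu=np.nonzero(M);q=ray('side',np.c_[uu,vv],.014)[:,:2];print('side',len(q),q.mean(0).round(4))
# objects
show('pot rim l r t b',P(150,150,4,[(148,140),(247,140),(198,91),(198,188)]),.039)
show('forceps ends',P(430,145,4,[(430-400,74),(630-400,86),]),.008)
show('bl forceps ends',P(430,145,4,[(457-400,299),(649-400,243),]),.008)
show('box top corners TL TR BR BL',P(430,145,4,[(524-400,428),(632-400,458),(617-400,523),(508-400,490)]),.028)
show('scis tip, ring outer a,b, pivot',P(150,150,4,[(112,482),(307,395),(323,465),(196,460),(190,448),(196,470)]),.007)
```

```text
top cam at [0.355 0.009 0.958]
side cam at [ 0.405 -0.826  0.51 ]
tray rim corners TL TR BR BL [[0.6391, 0.1533], [0.6798, -0.1616], [0.4733, -0.1907], [0.4312, 0.1251]]
ring top c [[0.5914, 0.0605]]
ring left right top bottom [[0.5912, 0.0946], [0.5906, 0.0252], [0.6264, 0.0605], [0.5565, 0.0603]]
corners outer [[0.5292, 0.1009], [0.542, 0.0019], [0.4763, -0.0024], [0.4652, 0.0906]]
orange 202 centroid [ 0.6111 -0.0875] ((612.5616455078125, -86.61890411376953), (56.82636642456055, 53.8812370300293), 7.894498825073242)
side 422 [ 0.6125 -0.0929]
green 165 centroid [ 0.5227 -0.099 ] ((523.529296875, -98.79655456542969), (40.592308044433594, 53.13874435424805), 8.695289611816406)
side 360 [ 0.5241 -0.1052]
pot rim l r t b [[0.5766, 0.3595], [0.5759, 0.298], [0.6071, 0.3301], [0.5465, 0.3267]]
forceps ends [[0.6344, -0.2594], [0.6262, -0.3867]]
bl forceps ends [[0.4915, -0.2677], [0.5254, -0.3903]]
box top corners TL TR BR BL [[0.4112, -0.2977], [0.3926, -0.3615], [0.3548, -0.3499], [0.375, -0.2859]]
scis tip, ring outer a,b, pivot [[0.3714, 0.3818], [0.4241, 0.2634], [0.3819, 0.2521], [0.3848, 0.3303], [0.392, 0.3343], [0.3788, 0.33]]
```

Run:
```python
import cv2,numpy as np
f=cv2.imread('pics/side0.png')
def c(x,y,w,h,k): return cv2.resize(f[y:y+h,x:x+w],None,fx=k,fy=k,interpolation=cv2.INTER_CUBIC)
cv2.imwrite('pics/s1.png',c(235,140,110,50,7))
cv2.imwrite('pics/s2.png',c(220,290,220,90,3.6))
```

```text
(no output)
```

View pics/s1.png

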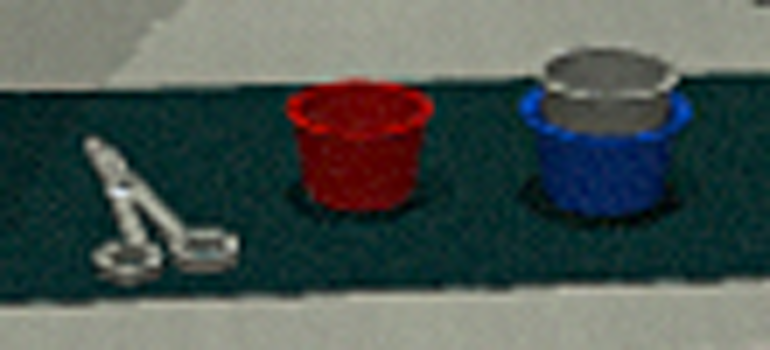

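View pics/s2.png

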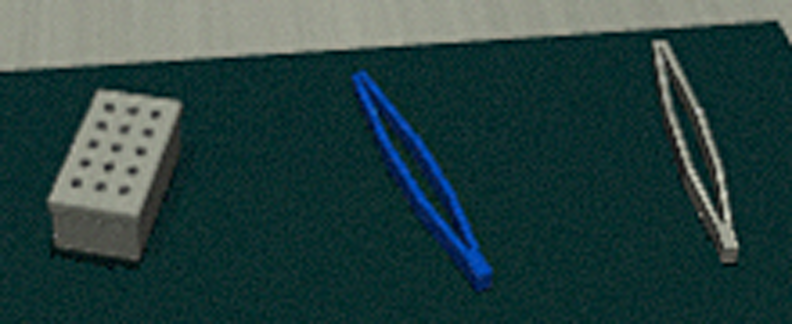

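The crops confirm the choices: steel cup in the blue pot, grey forceps, scissors and box, with the red cup left out. Next I'll project the fitted models onto both views as a check.

```bash
cat > model.py <<'E'
from h import *
C=np.array([.5572,-.0195]); a=-1.4354
dl=np.array([np.cos(a),np.sin(a)]); dw=np.array([-dl[1],dl[0]])
H=dict(ring=C-.075*dl+.045*dw,box=C-.075*dl-.045*dw,orange=C+.075*dl+.045*dw,green=C+.075*dl-.045*dw)
def rect(c,ang,l,w,z):
    u=np.array([np.cos(ang),np.sin(ang)]);v=np.array([-u[1],u[0]])
    return [np.r_[c+sx*l/2*u+sy*w/2*v,z] for sx,sy in((1,1),(1,-1),(-1,-1),(-1,1))]
def circ(c,r,z): 
    t=np.linspace(0,2*np.pi,60); return np.c_[c[0]+r*np.cos(t),c[1]+r*np.sin(t),0*t+z]
def items(O):
    L=[rect(C,a,.330,.215,.018),rect(C,a,.330,.215,0),circ(H['ring'],.037,.012),rect(H['box'],a,.086,.056,.013),rect(H['orange'],a,.056,.042,.013),rect(H['green'],a,.056,.030,.013)]
    L+=[rect(O['fc'],O['fa'],.125,.016,.010),rect(O['bc'],O['ba'],.125,.016,.010),rect(O['xc'],O['xa'],.066,.038,.028),circ(O['pc'],.0285,.052),circ(O['pc'],.033,.036),rect(O['sc'],O['sa'],.130,.053,.007)]
    return L
def overlay(n,img,O,win,k,out):
    x,y,w,h=win; im=cv2.resize(img[y:y+h,x:x+w],None,fx=k,fy=k,interpolation=cv2.INTER_CUBIC)
    for P in items(O):
        q=(proj(n,P)-[x,y]+.5)*k-.5
        cv2.polylines(im,[q.round().astype(np.int32)],True,(0,255,255),1)
    cv2.imwrite(out,im)
O=dict(fc=np.array([.6303,-.323]),fa=np.arctan2(-.1273,-.0082),bc=np.array([.5085,-.329]),ba=np.arctan2(-.1226,.034),
 xc=np.array([.3834,-.3237]),xa=np.arctan2(-.0638,-.0186),pc=np.array([.573,.324]),sc=np.array([.3872,.3198]),sa=np.arctan2(.1241,-.0316))
E
python3 - <<'E'
from model import *
print(ray('top',[((u+.5)/4-.5+150,(v+.5)/4-.5+150) for u,v in [(148,140),(247,140),(198,91),(198,188)]],.052).round(4))
t=cv2.imread('pics/top0.png');s=cv2.imread('pics/side0.png')
overlay('top',t,O,(155,150,90,130),4,'pics/o1.png');overlay('top',t,O,(430,150,90,130),4,'pics/o2.png')
cv2.imwrite('pics/o12.png',np.hstack([cv2.imread('pics/o1.png'),cv2.imread('pics/o2.png')]))
overlay('top',t,O,(265,135,155,115),5,'pics/o3.png')
overlay('side',s,O,(210,140,210,260),2.3,'pics/o4.png')
E
```

```text
[[0.5735 0.3545 0.052 ]
 [0.5728 0.2939 0.052 ]
 [0.6035 0.3256 0.052 ]
 [0.5438 0.3222 0.052 ]]
```

View pics/o12.png

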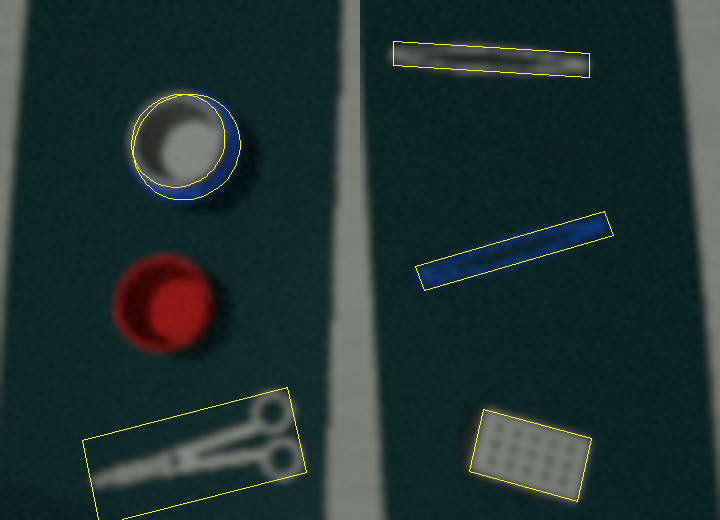

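View pics/o3.png

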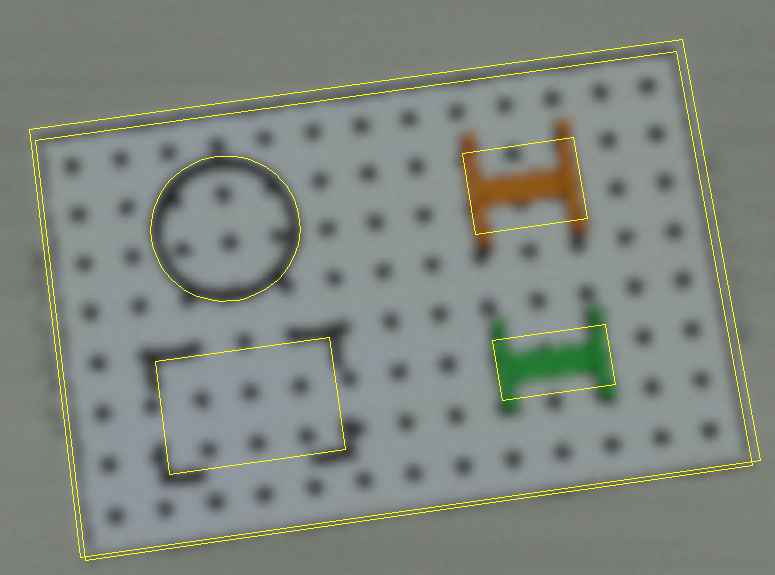

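View pics/o4.png

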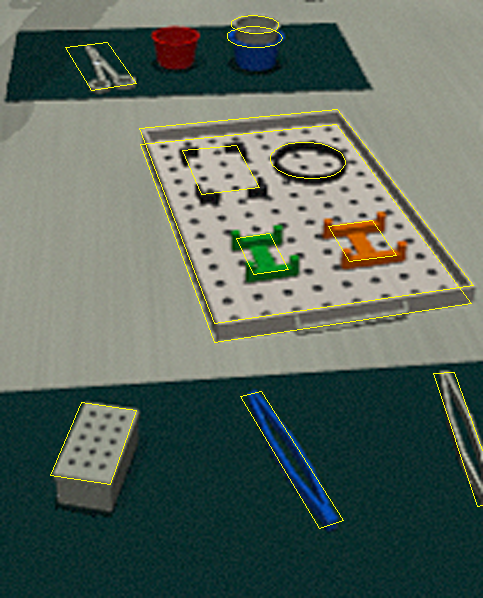

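The overlays match in both views, so the poses and holder centres are good. I'll write a helper that computes the moves, then turn toward the scissors.

```bash
cat > go.py <<'E'
from model import *
import sys
def go(xy,z,yaw=None):
    s=env.get_state();R=np.array(s['eef_rot']);p=np.array(s['eef_pos'])
    y0=np.arctan2(R[1,0],R[0,0])
    d=np.r_[xy,z]-p
    if yaw is not None:
        sp=(y0-yaw+np.pi/2)%np.pi-np.pi/2
    else: sp=0
    y1=y0-sp; X=np.array([np.cos(y1),np.sin(y1),0]);Y=np.array([np.sin(y1),-np.cos(y1),0])
    print('t',s['t'],'pos',p.round(4),'yaw',round(y0,3),'tilt',R[:,2].round(3),'F',np.round(s['ft_force'],1),'open',round(s['opening'],4),'q',np.round(s['qpos'],2))
    print('spin %.3f then cm dx %.2f dy %.2f dz %.2f'%(sp,100*d@X,100*d@Y,-100*d[2]))
E
python3 - <<'E'
from go import *
print(O['sa'],O['xa']+np.pi,O['fa']+np.pi, {k:v.round(4) for k,v in H.items()})
go(O['sc'],.20,O['sa'])
E
```

```text
1.8201310229756684 1.2871225979880578 1.506470428646412 {'ring': array([0.5917, 0.0609]), 'box': array([0.5025, 0.0487]), 'orange': array([ 0.6119, -0.0877]), 'green': array([ 0.5227, -0.0999])}
t 0.1 pos [0.2228 0.5836 0.303 ] yaw 2.777 tilt [-0.001 -0.002 -1.   ] F [-0.6 -0.1  0.1] open 0.0852 q [-1.27  0.38  0.02  1.37 -0.01  1.39 -0.05]
spin 0.957 then cm dx -29.62 dy 9.42 dz 10.30
```

step_arm(
  rows="1 0 0 0 0.16;1 0 0 0 0.16;1 0 0 0 0.16;1 0 0 0 0.16;1 0 0 0 0.16;1 0 0 0 0.156",
)

```text
t: 0.85
eef_pos: [0.2228, 0.5837, 0.3033]
eef_rot: [[-0.242, 0.97, -0.0], [0.97, 0.242, -0.001], [-0.001, -0.001, -1.0]]
ft_force: [-0.6, 0.5, -0.6]
opening: 0.0853
```

```bash
python3 -c "
from go import *
go(O['sc'],.16,O['sa'])"
```

```text
t 0.85 pos [0.2228 0.5837 0.3033] yaw 1.816 tilt [-0.    -0.001 -1.   ] F [-0.6  0.5 -0.6] open 0.0853 q [-1.38  0.38  0.17  1.38 -0.06  1.39 -0.97]
spin -0.004 then cm dx -29.63 dy 9.42 dz 14.33
```

step_arm(
  rows="0 -2.25 1.18 2.5 0;0 -2.25 1.18 2.5 0;0 -2.25 1.18 2.5 0;0 -2.25 1.18 2.5 0;0 -2.25 1.18 2.5 0;0 -2.25 1.18 2.5 0;0 -2.25 1.18 2.5 0;0 -2.25 1.18 2.5 0",
)

```text
t: 1.85
eef_pos: [0.3592, 0.432, 0.1028]
eef_rot: [[-0.248, 0.969, -0.0], [0.969, 0.248, -0.001], [-0.0, -0.001, -1.0]]
ft_force: [0.4, 0.4, 0.7]
opening: 0.0001
```

```bash
python3 -c "
from go import *
go(O['sc'],.085,O['sa'])
cv2.imwrite('pics/s3.png',eyes.grab_frame('side')[60:220,150:400,::-1].repeat(3,0).repeat(3,1))"
```

```text
t 1.85 pos [0.3592 0.432  0.1028] yaw 1.821 tilt [-0.    -0.001 -1.   ] F [0.4 0.4 0.7] open 0.0001 q [-1.11  0.44  0.22  1.79 -0.11  0.93 -0.59]
spin 0.001 then cm dx -11.56 dy -0.05 dz 1.78
```

View pics/s3.png

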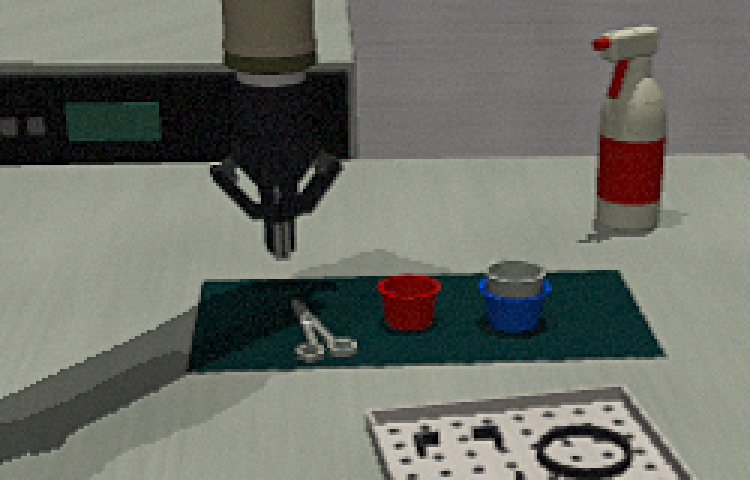

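The gripper is shut over clear counter just beyond the mat. I'll probe downward to calibrate where the fingertips are.

step_arm(
  rows="0 0 0 1 0;0 0 0 1 0;0 0 0 0.4 0;0 0 0 0 0",
)

```text
t: 2.4
eef_pos: [0.3584, 0.4333, 0.0798]
eef_rot: [[-0.248, 0.969, -0.0], [0.969, 0.248, -0.0], [0.0, -0.0, -1.0]]
ft_force: [0.5, -0.7, -0.1]
opening: -0.0002
```

step_arm(
  rows="0 0 0 0.2 0;0 0 0 0 0",
)

```text
t: 2.65
eef_pos: [0.3589, 0.433, 0.0781]
eef_rot: [[-0.248, 0.969, 0.0], [0.969, 0.248, 0.0], [0.0, 0.0, -1.0]]
ft_force: [0.8, 0.0, 0.7]
opening: -0.0002
```

step_arm(
  rows="0 0 0 0.2 0;0 0 0 0 0",
)

```text
t: 2.9
eef_pos: [0.3589, 0.4328, 0.0758]
eef_rot: [[-0.247, 0.969, -0.0], [0.969, 0.247, -0.0], [-0.0, -0.0, -1.0]]
ft_force: [0.2, 1.1, 0.7]
opening: -0.0
```

step_arm(
  rows="0 0 0 0.1 0;0 0 0 0 0",
)

```text
t: 3.15
eef_pos: [0.3589, 0.4328, 0.0748]
eef_rot: [[-0.247, 0.969, -0.0], [0.969, 0.247, -0.0], [-0.0, -0.0, -1.0]]
ft_force: [0.7, 0.1, 0.7]
opening: 0.0003
```

step_arm(
  rows="0 0 0 0.1 0;0 0 0 0 0",
)

```text
t: 3.4
eef_pos: [0.3589, 0.4328, 0.0738]
eef_rot: [[-0.247, 0.969, -0.0], [0.969, 0.247, -0.0], [-0.0, -0.0, -1.0]]
ft_force: [-1.2, -0.5, -0.0]
opening: 0.0001
```

step_arm(
  rows="0 0 0 0.1 0;0 0 0 0 0",
)

```text
t: 3.65
eef_pos: [0.3589, 0.4328, 0.0728]
eef_rot: [[-0.247, 0.969, -0.0], [0.969, 0.247, -0.0], [-0.0, -0.0, -1.0]]
ft_force: [-0.1, 0.3, -0.4]
opening: -0.0002
```

step_arm(
  rows="0 0 0 0.1 0;0 0 0 0 0",
)

```text
t: 3.9
eef_pos: [0.359, 0.4329, 0.0728]
eef_rot: [[-0.247, 0.969, -0.0], [0.969, 0.247, 0.0], [0.0, -0.0, -1.0]]
ft_force: [-2.2, -3.9, 9.5]
opening: -0.0001
```

step_arm(
  rows="0 0 0 0.1 0;0 0 0 0 0",
)

```text
t: 4.15
eef_pos: [0.359, 0.4329, 0.0727]
eef_rot: [[-0.247, 0.969, -0.0], [0.969, 0.247, 0.001], [0.001, -0.0, -1.0]]
ft_force: [-5.5, -7.3, 18.7]
opening: 0.0003
```

step_arm(
  rows="0.67 0 0 -0.7 0;0.67 0 0 0 0;0.67 0 0 0 0;0.67 0 0 0.6 0;0.67 0 0 0.2 0;0.67 0 0 0 0",
)

```text
t: 4.9
eef_pos: [0.3588, 0.4326, 0.0693]
eef_rot: [[-0.247, 0.969, -0.001], [0.969, 0.247, -0.001], [-0.001, -0.001, -1.0]]
ft_force: [0.3, 0.2, -0.3]
opening: 0.0571
```

step_arm(
  rows="0.67 0 0 0.1 0;0.67 0 0 0 0;0.67 0 0 0.1 0;0.67 0 0 0 0",
)

```text
t: 5.4
eef_pos: [0.359, 0.4329, 0.0683]
eef_rot: [[-0.247, 0.969, 0.0], [0.969, 0.247, 0.0], [0.0, 0.0, -1.0]]
ft_force: [-1.3, -1.1, 4.5]
opening: 0.0572
```

step_arm(
  rows="0.67 0 0 0.1 0;0.67 0 0 0 0;0.67 0 0 0.1 0;0.67 0 0 0 0",
)

```text
t: 5.9
eef_pos: [0.3591, 0.4329, 0.0682]
eef_rot: [[-0.247, 0.969, -0.0], [0.969, 0.247, 0.001], [0.001, 0.0, -1.0]]
ft_force: [-6.5, -8.1, 24.2]
opening: 0.0571
```

The calibration is done: fingertips are 72.8 mm ahead of the TCP when shut and 68.2 mm ahead at 57 mm opening. Now the scissors.

step_arm(
  rows="0.47 0 0 -3 0;0.47 0 0 -3 0;0.47 -3 0 0 0;0.47 -3 0 0 0;0.47 -3 0 0 0;0.47 -2.6 0 0 0;0.47 0 0 0 0;0.47 0 0 0 0",
)

```text
t: 6.9
eef_pos: [0.3874, 0.3211, 0.126]
eef_rot: [[-0.248, 0.969, 0.0], [0.969, 0.248, 0.001], [0.001, 0.0, -1.0]]
ft_force: [-0.7, 0.9, -0.4]
opening: 0.0401
```

```bash
python3 -c "
from go import *
go(O['sc'],.0755,O['sa'])"
```

```text
t 6.9 pos [0.3874 0.3211 0.126 ] yaw 1.821 tilt [ 0.     0.001 -1.   ] F [-0.7  0.9 -0.4] open 0.0401 q [-0.99  0.3   0.27  1.93 -0.1   0.93 -0.42]
spin 0.001 then cm dx -0.12 dy -0.06 dz 5.05
```

step_arm(
  rows="0.47 -0.1 0 2 0;0.47 0 0 2 0;0.47 0 0 1 0;0.47 0 0 0 0;0 0 0 0 0;0 0 0 0 0;0 0 0 0 0;0 0 0 0 0",
)

```text
t: 7.9
eef_pos: [0.3883, 0.32, 0.0768]
eef_rot: [[-0.247, 0.969, 0.001], [0.969, 0.247, 0.001], [0.001, 0.001, -1.0]]
ft_force: [-0.6, -0.7, 6.2]
opening: 0.0123
```

step_arm(
  rows="0 0 0 -0.5 0;0 0 0 -1 0;0 0 0 -2 0;0 0 0 -2 0;0 0 0 -2 0;0 0 0 0 0",
)

```text
t: 8.65
eef_pos: [0.3887, 0.3201, 0.1527]
eef_rot: [[-0.247, 0.969, 0.002], [0.969, 0.247, 0.003], [0.002, 0.003, -1.0]]
ft_force: [1.4, -0.8, -0.2]
opening: 0.0129
```

```bash
python3 -c "
from go import *
go(H['orange'],.15,1.706)
cv2.imwrite('pics/s4.png',eyes.grab_frame('side')[60:220,150:400,::-1].repeat(3,0).repeat(3,1))"
```

```text
t 8.65 pos [0.3887 0.3201 0.1527] yaw 1.821 tilt [ 0.002  0.003 -1.   ] F [ 1.4 -0.8 -0.2] open 0.0129 q [-0.99  0.26  0.27  1.9  -0.08  0.98 -0.43]
spin 0.115 then cm dx -43.42 dy 16.62 dz 0.27
```

View pics/s4.png

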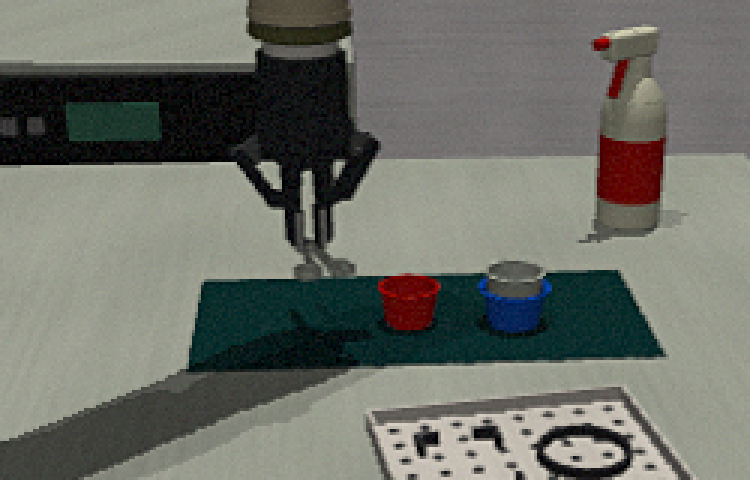

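The scissors are lifted and roughly level. Carrying them over the orange rest.

step_arm(
  rows="0 0 0 0 0.115;0 -2 0.8 0 0;0 -4 1.5 0 0;0 -4 1.5 0 0;0 -4 1.5 0 0;0 -4 1.5 0 0;0 -4 1.5 0 0;0 -4 1.5 0 0",
)

```text
t: 9.7
eef_pos: [0.5199, 0.0737, 0.1498]
eef_rot: [[-0.135, 0.991, -0.002], [0.991, 0.135, -0.001], [-0.0, -0.002, -1.0]]
ft_force: [0.1, 0.7, -0.9]
opening: 0.0129
```

step_arm(
  rows="0 -4 1.5 0 0;0 -4 1.5 0 0;0 -4 1.5 0 0;0 -3 1.5 0 0;0 -2 0.8 0 0;0 -0.4 0 0 0;0 0 0 0 0;0 0 0 0 0",
)

```text
t: 10.7
eef_pos: [0.6105, -0.0866, 0.1508]
eef_rot: [[-0.137, 0.991, -0.0], [0.991, 0.137, 0.001], [0.001, -0.0, -1.0]]
ft_force: [0.4, -0.6, -0.6]
opening: 0.0129
```

```bash
python3 -c "
from go import *
go(H['orange'],.10,1.706)
cv2.imwrite('pics/s5.png',cv2.resize(eyes.grab_frame('side')[100:290,250:440,::-1],None,fx=3,fy=3))
cv2.imwrite('pics/t5.png',cv2.resize(eyes.grab_frame('top')[130:260,260:430,::-1],None,fx=4,fy=4))"
```

```text
t 10.7 pos [ 0.6105 -0.0866  0.1508] yaw 1.708 tilt [-0.     0.001 -1.   ] F [ 0.4 -0.6 -0.6] open 0.0129 q [-0.27  0.51  0.49  1.6  -0.26  1.09  0.43]
spin 0.002 then cm dx -0.14 dy 0.12 dz 5.08
```

View pics/s5.png

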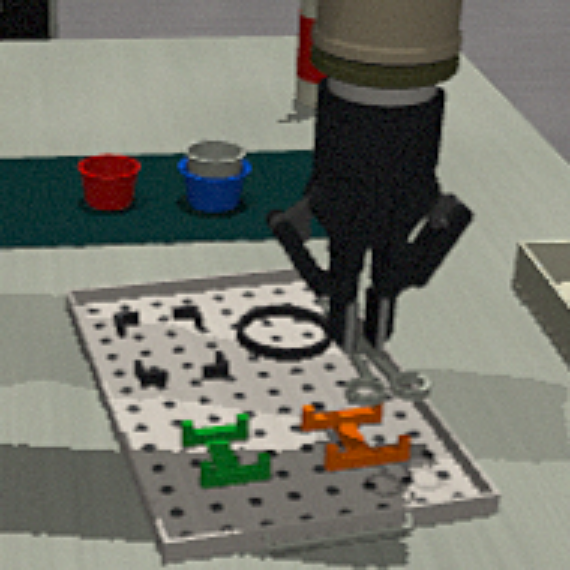

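View pics/t5.png

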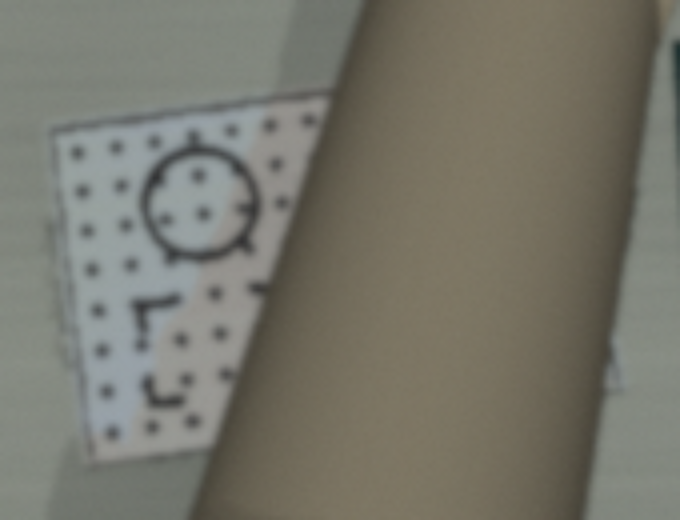

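```bash
python3 -c "
from go import *
q=ray('side',[(((365+408)/2+.5)/3-.5+250,((403+398)/2+.5)/3-.5+100)],.075)[0][:2];print(q)
d=q-np.array([.6105,-.0866]);x=np.array([-.137,.991]);print(d@x,d@[x[1],-x[0]])"
```

```text
[ 0.61576555 -0.14637824]
-0.059961613271666846 -0.002971462752934248
```

step_arm(
  rows="0 -0.3 0.12 2 0;0 0 0 2 0;0 0 0 1.2 0;0 0 0 0 0",
)

```text
t: 11.3
eef_pos: [0.6114, -0.0909, 0.097]
eef_rot: [[-0.135, 0.991, -0.003], [0.991, 0.135, -0.0], [0.0, -0.003, -1.0]]
ft_force: [-0.4, 0.3, -1.2]
opening: 0.0132
```

step_arm(
  rows="0 0 0 0.4 0;0 0 0 0.2 0;0 0 0 0 0",
)

```text
t: 11.68
eef_pos: [0.6125, -0.091, 0.0931]
eef_rot: [[-0.135, 0.991, 0.0], [0.991, 0.135, -0.0], [-0.0, 0.0, -1.0]]
ft_force: [0.3, 0.3, -1.2]
opening: 0.0132
```

step_arm(
  rows="0 0 0 0.1 0;0 0 0 0 0",
)

```text
t: 11.92
eef_pos: [0.6124, -0.091, 0.092]
eef_rot: [[-0.135, 0.991, 0.0], [0.991, 0.135, -0.0], [-0.0, 0.0, -1.0]]
ft_force: [-0.7, 0.3, -0.4]
opening: 0.013
```

step_arm(
  rows="0 0 0 0.1 0;0 0 0 0 0",
)

```text
t: 12.18
eef_pos: [0.6123, -0.091, 0.0908]
eef_rot: [[-0.135, 0.991, -0.0], [0.991, 0.135, 0.0], [0.0, -0.0, -1.0]]
ft_force: [0.7, 0.0, 0.4]
opening: 0.0132
```

step_arm(
  rows="0 0 0 0.1 0;0 0 0 0 0",
)

```text
t: 12.42
eef_pos: [0.6125, -0.091, 0.0899]
eef_rot: [[-0.135, 0.991, 0.0], [0.991, 0.135, -0.0], [-0.0, 0.0, -1.0]]
ft_force: [-0.2, 0.5, 0.8]
opening: 0.013
```

step_arm(
  rows="0 0 0 0.1 0;0 0 0 0 0",
)

```text
t: 12.68
eef_pos: [0.6125, -0.0911, 0.0898]
eef_rot: [[-0.135, 0.991, 0.0], [0.991, 0.135, 0.0], [0.0, 0.0, -1.0]]
ft_force: [-3.6, 1.2, 8.8]
opening: 0.0128
```

There's contact at the predicted height. Releasing.

step_arm(
  rows="0.2 0 0 0 0;0.4 0 0 0 0;0.4 0 0 0 0;0.4 0 0 -1 0;0.4 0 0 -2 0;0.4 0 0 -3 0;0.4 0 0 -3 0;0.6 0 0 0 0",
)

```text
t: 13.68
eef_pos: [0.6141, -0.0916, 0.1834]
eef_rot: [[-0.134, 0.991, 0.007], [0.991, 0.134, -0.0], [-0.001, 0.007, -1.0]]
ft_force: [0.0, -1.1, 0.2]
opening: 0.0501
```

```bash
python3 -c "
from go import *
cv2.imwrite('pics/s6.png',cv2.resize(eyes.grab_frame('side')[160:290,260:430,::-1],None,fx=4,fy=4))
go(O['fc'],.15,O['fa'])"
```

```text
t 13.725 pos [ 0.6133 -0.0913  0.1815] yaw 1.706 tilt [ 0.004 -0.    -1.   ] F [ 0.6 -0.3 -1.1] open 0.0513 q [-0.27  0.49  0.5   1.57 -0.25  1.14  0.42]
spin 0.199 then cm dx -23.01 dy 3.19 dz 3.15
```

View pics/s6.png

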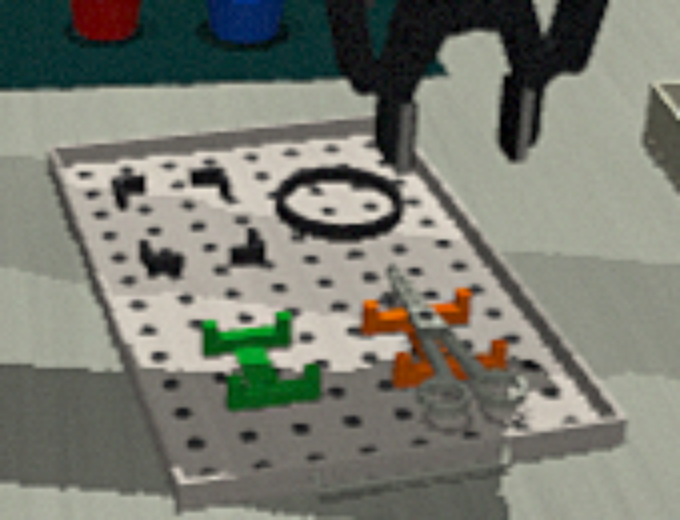

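The scissors lie on both orange bars. I'll measure them from above once the arm is clear. Forceps next.

step_arm(
  rows="0.47 -1 0 0 0.1;0.47 0 0 0 0.099;0.47 -3.7 0.5 0 0;0.47 -3.7 0.5 0 0;0.47 -3.7 0.5 0 0;0.47 -3.7 0.5 0.5 0;0.47 -3.7 0.5 1 0;0.47 -3.6 0.6 1.5 0",
)

```text
t: 14.72
eef_pos: [0.6304, -0.3246, 0.1485]
eef_rot: [[0.064, 0.998, -0.0], [0.998, -0.064, 0.0], [0.0, -0.0, -1.0]]
ft_force: [0.3, 0.1, -0.4]
opening: 0.0403
```

step_arm(
  rows="0.47 0 0 1 0;0.47 0 0 1 0;0.47 0 0 0 0",
)

```text
t: 15.1
eef_pos: [0.6307, -0.3214, 0.1276]
eef_rot: [[0.062, 0.998, -0.002], [0.998, -0.062, 0.002], [0.002, -0.002, -1.0]]
ft_force: [0.6, 0.6, 0.2]
opening: 0.04
```

```bash
python3 -c "
from go import *
t=eyes.grab_frame('top')[:,:,::-1].copy();overlay('top',t,O,(265,135,155,115),5,'pics/t7.png')
cv2.imwrite('pics/t7b.png',cv2.resize(t[130:260,400:530],None,fx=4,fy=4))
s=eyes.grab_frame('side')[:,:,::-1].copy();overlay('side',s,O,(330,200,200,190),3,'pics/s7.png')
go(O['fc'],.0765,O['fa'])"
```

```text
t 15.2 pos [ 0.6312 -0.3221  0.1292] yaw 1.509 tilt [ 0.  0. -1.] F [ 0.1  0.1 -0.7] open 0.0403 q [ 0.1   0.74  0.53  1.33 -0.38  1.17  0.6 ]
spin 0.002 then cm dx -0.10 dy -0.08 dz 5.27
```

View pics/t7.png

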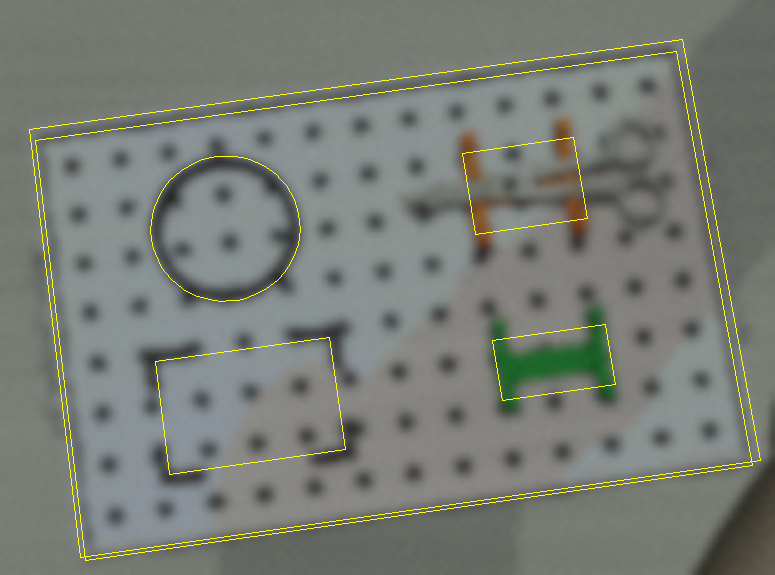

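View pics/s7.png

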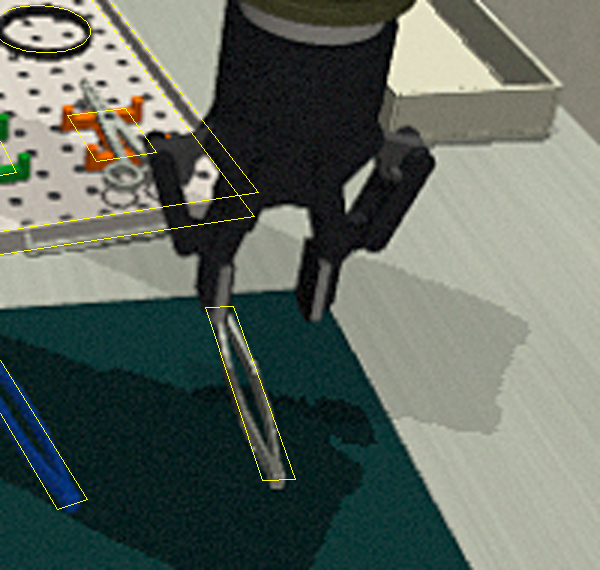

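The scissors are about 3 mm from the centre of the orange rest, within tolerance. The open jaws straddle the steel forceps, so I'll descend and grip.

step_arm(
  rows="0.47 -0.1 -0.05 2 0;0.47 0 0 2 0;0.47 0 0 1.2 0;0.47 0 0 0 0;0 0 0 0 0;0 0 0 0 0;0 0 0 0 0;0 0 0 0 0",
)

```text
t: 16.2
eef_pos: [0.6304, -0.3248, 0.0778]
eef_rot: [[0.064, 0.998, 0.001], [0.998, -0.064, -0.001], [-0.001, 0.001, -1.0]]
ft_force: [-1.4, -0.1, 4.8]
opening: 0.0131
```

step_arm(
  rows="0 0 0 -0.5 0;0 0 0 -1 0;0 0 0 -2 0;0 0 0 -2 0;0 0 0 -2 0;0 0 0 0 0",
)

```text
t: 16.95
eef_pos: [0.631, -0.3252, 0.155]
eef_rot: [[0.064, 0.998, 0.004], [0.998, -0.064, -0.002], [-0.002, 0.004, -1.0]]
ft_force: [0.1, 0.5, -0.3]
opening: 0.0129
```

```bash
python3 -c "
from go import *
cv2.imwrite('pics/s8.png',cv2.resize(eyes.grab_frame('side')[190:390,320:500,::-1],None,fx=3,fy=3))
go(H['green'],.16,1.706)"
```

```text
t 17.0 pos [ 0.6304 -0.3247  0.1532] yaw 1.507 tilt [ 0.002 -0.001 -1.   ] F [-0.  -0.2 -1. ] open 0.0131 q [ 0.1   0.71  0.54  1.31 -0.37  1.21  0.6 ]
spin -0.199 then cm dx 23.73 dy -7.64 dz -0.68
```

View pics/s8.png

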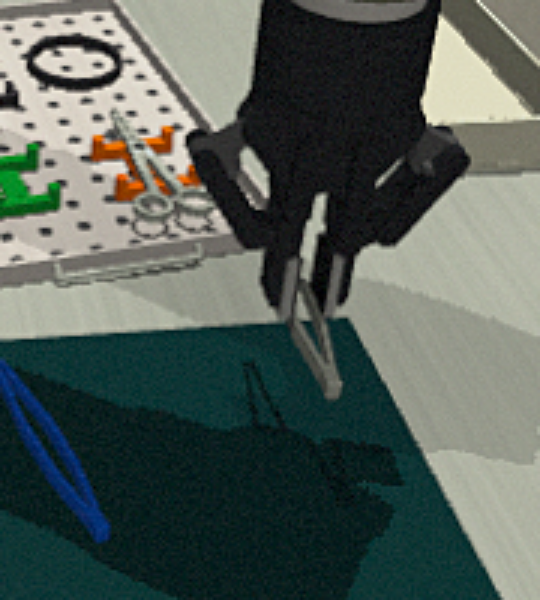

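```bash
python3 -c "
from go import *
for z in(.075,.08):
  q=ray('side',[((333+.5)/3-.5+320,(393+.5)/3-.5+190)],z)[0][:2]
  d=q-np.array([.6304,-.3247]);x=np.array([.064,.998]);print(q,d@x,d@[x[1],-x[0]])"
```

```text
[ 0.6319413  -0.37639013] -0.05148810249621066 0.004846386296496334
[ 0.62933242 -0.38155394] -0.05680856152424999 0.0025732092512795973
```

step_arm(
  rows="0 0 0 -0.7 -0.1;0 0 0 0 -0.099;0 3.9 -1.25 0 0;0 3.9 -1.25 0 0;0 3.9 -1.25 0 0;0 3.9 -1.25 0 0;0 3.9 -1.25 0 0;0 3.6 -1.25 0 0",
)

```text
t: 18.0
eef_pos: [0.5234, -0.104, 0.158]
eef_rot: [[-0.135, 0.991, -0.002], [0.991, 0.135, 0.0], [0.001, -0.002, -1.0]]
ft_force: [0.7, 0.9, -0.4]
opening: 0.0131
```

step_arm(
  rows="0 0 0 0 0;0 0 0 0 0",
)

```text
t: 18.25
eef_pos: [0.5245, -0.106, 0.1586]
eef_rot: [[-0.135, 0.991, -0.0], [0.991, 0.135, -0.0], [-0.0, -0.0, -1.0]]
ft_force: [-0.1, -0.1, -0.5]
opening: 0.0131
```

```bash
python3 -c "
from go import *
go(H['green'],.105,1.706)
cv2.imwrite('pics/s9.png',cv2.resize(eyes.grab_frame('side')[140:300,250:430,::-1],None,fx=3.5,fy=3.5))"
```

```text
t 18.25 pos [ 0.5245 -0.106   0.1586] yaw 1.706 tilt [-0. -0. -1.] F [-0.1 -0.1 -0.5] open 0.0131 q [-0.29  0.34  0.52  1.82 -0.19  1.03  0.44]
spin -0.000 then cm dx 0.63 dy -0.09 dz 5.36
```

View pics/s9.png

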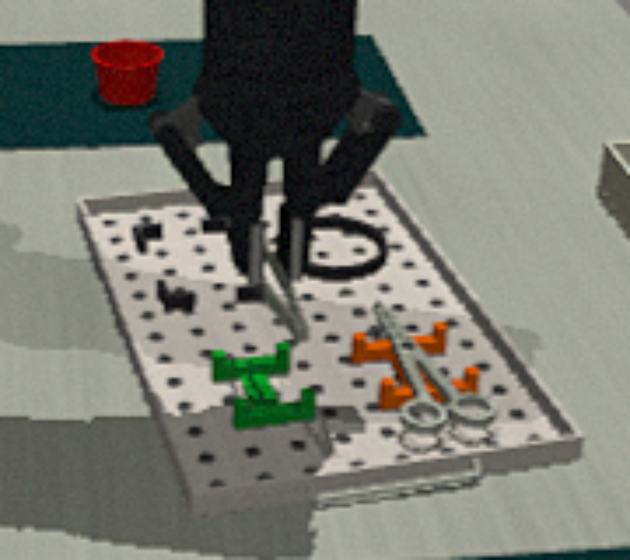

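step_arm(
  rows="0 0.6 -0.1 2 0;0 0 0 2 0;0 0 0 2 0;0 0 0 0.5 0;0 0 0 0 0",
)

```text
t: 18.92
eef_pos: [0.5228, -0.1007, 0.0938]
eef_rot: [[-0.133, 0.991, -0.001], [0.991, 0.133, -0.001], [-0.0, -0.001, -1.0]]
ft_force: [1.0, 0.6, -1.1]
opening: 0.0134
```

step_arm(
  rows="0 0 0 0.1 0;0 0 0 0 0",
)

```text
t: 19.18
eef_pos: [0.5231, -0.0999, 0.0934]
eef_rot: [[-0.135, 0.991, 0.001], [0.991, 0.135, -0.0], [-0.0, 0.001, -1.0]]
ft_force: [0.2, -0.3, -0.5]
opening: 0.0133
```

step_arm(
  rows="0 0 0 0.1 0;0 0 0 0 0",
)

```text
t: 19.42
eef_pos: [0.5228, -0.0998, 0.092]
eef_rot: [[-0.135, 0.991, 0.0], [0.991, 0.135, 0.0], [0.0, 0.0, -1.0]]
ft_force: [-0.7, 0.2, -0.1]
opening: 0.0133
```

step_arm(
  rows="0 0 0 0.1 0;0 0 0 0 0",
)

```text
t: 19.68
eef_pos: [0.5227, -0.0998, 0.0908]
eef_rot: [[-0.135, 0.991, -0.0], [0.991, 0.135, -0.0], [-0.0, -0.0, -1.0]]
ft_force: [-0.2, 0.6, 0.1]
opening: 0.013
```

step_arm(
  rows="0 0 0 0.1 0;0 0 0 0 0",
)

```text
t: 19.92
eef_pos: [0.5228, -0.0998, 0.0905]
eef_rot: [[-0.135, 0.991, 0.0], [0.991, 0.135, 0.0], [0.0, 0.0, -1.0]]
ft_force: [-3.0, 0.8, 7.3]
opening: 0.0133
```

The forceps are resting on the bars. Release, then on to the box.

step_arm(
  rows="0.2 0 0 0 0;0.35 0 0 0 0;0.35 0 0 0 0;0.35 0 0 -1 0;0.35 0 0 -2 0;0.35 0 0 -3 0;0.35 0 0 -3 0;0.7 0 0 0 0",
)

```text
t: 20.92
eef_pos: [0.5242, -0.1003, 0.183]
eef_rot: [[-0.134, 0.991, 0.005], [0.991, 0.134, -0.0], [-0.001, 0.005, -1.0]]
ft_force: [0.2, 0.2, -0.2]
opening: 0.0469
```

```bash
python3 -c "
from go import *
cv2.imwrite('pics/s10.png',cv2.resize(eyes.grab_frame('side')[160:290,260:430,::-1],None,fx=4,fy=4))
go(O['xc'],.15,O['xa'])"
```

```text
t 20.975 pos [ 0.5234 -0.1     0.1814] yaw 1.706 tilt [ 0.003  0.    -1.   ] F [ 0.6  0.5 -1.4] open 0.0544 q [-0.31  0.3   0.53  1.81 -0.17  1.07  0.41]
spin 0.419 then cm dx -25.40 dy -7.18 dz 3.14
```

View pics/s10.png

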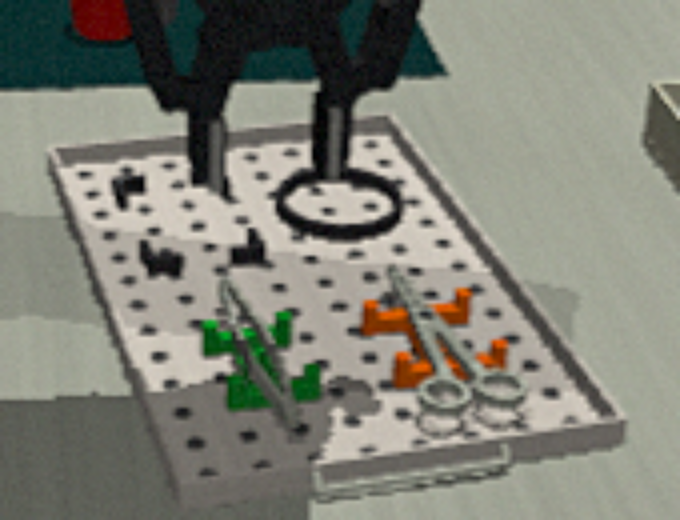

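The forceps lie on both green bars.

step_arm(
  rows="0.75 -1 0 0 0.14;0.75 -1 0 0 0.14;0.75 -1 0 0 0.139;0.75 0 0 0 0",
)

```text
t: 21.48
eef_pos: [0.5219, -0.1303, 0.1791]
eef_rot: [[0.281, 0.96, -0.002], [0.96, -0.281, -0.0], [-0.001, -0.001, -1.0]]
ft_force: [-0.2, -0.1, 0.8]
opening: 0.0642
```

```bash
python3 -c "
from go import *
go(O['xc'],.14,O['xa'])"
```

```text
t 21.475 pos [ 0.5219 -0.1303  0.1791] yaw 1.286 tilt [-0.002 -0.    -1.   ] F [-0.2 -0.1  0.8] open 0.0642 q [-0.32  0.33  0.61  1.8  -0.21  1.08  0.08]
spin -0.001 then cm dx -22.44 dy -7.89 dz 3.91
```

step_arm(
  rows="0.75 -3.2 -1.1 0 0;0.75 -3.2 -1.1 0 0;0.75 -3.2 -1.1 0 0;0.75 -3.2 -1.1 0 0;0.75 -3.2 -1.1 0 0;0.75 -3.2 -1.1 2 0;0.75 -3.2 -1.3 1.9 0;0.75 0 0 0 0",
)

```text
t: 22.48
eef_pos: [0.3812, -0.3237, 0.1394]
eef_rot: [[0.281, 0.96, -0.004], [0.96, -0.281, 0.001], [-0.0, -0.004, -1.0]]
ft_force: [0.6, -0.1, -0.6]
opening: 0.0636
```

step_arm(
  rows="0.75 0 0 0 0;0.75 0 0 0 0",
)

```text
t: 22.72
eef_pos: [0.3852, -0.3216, 0.1412]
eef_rot: [[0.277, 0.961, 0.001], [0.961, -0.277, 0.0], [0.0, 0.001, -1.0]]
ft_force: [-0.4, -0.4, -0.3]
opening: 0.0639
```

```bash
python3 -c "
from go import *
s=eyes.grab_frame('side')[:,:,::-1].copy();overlay('side',s,O,(150,200,200,190),3,'pics/s11.png')
t=eyes.grab_frame('top')[:,:,::-1].copy();overlay('top',t,O,(265,135,155,115),5,'pics/t11.png')
go(O['xc'],.082,O['xa'])"
```

```text
t 22.825 pos [ 0.385  -0.3218  0.1412] yaw 1.289 tilt [ 0.001  0.    -1.   ] F [-0.6  0.6  0.3] open 0.0642 q [ 0.03  0.32  0.71  1.93 -0.25  0.98  0.58]
spin 0.002 then cm dx -0.23 dy -0.10 dz 5.92
```

View pics/s11.png

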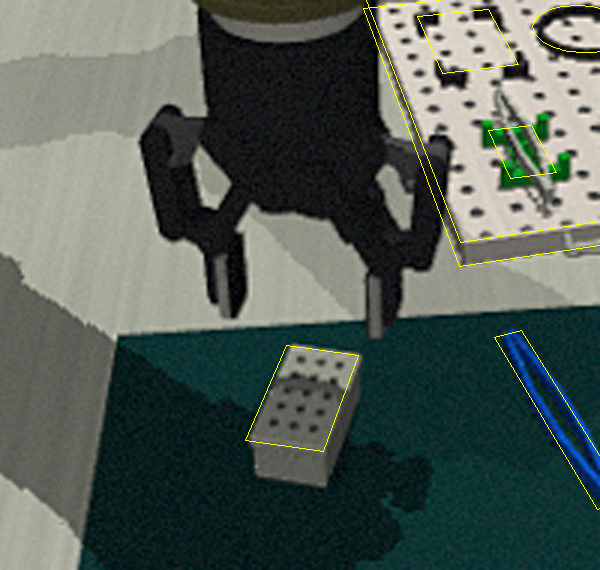

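View pics/t11.png

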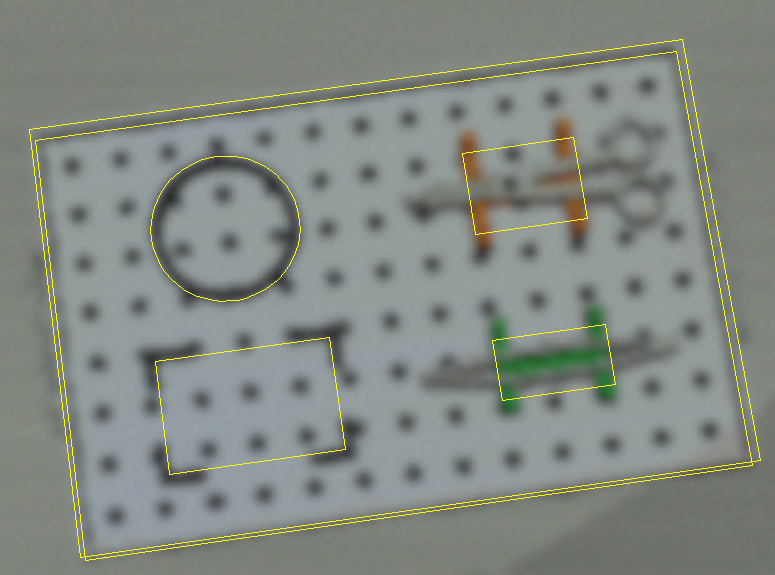

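The forceps are centred in the green rest to within about 2 mm. The jaws straddle the box, so I'll descend and grip.

step_arm(
  rows="0.75 -0.2 0 2 0;0.75 0 0 2 0;0.75 0 0 1.9 0;0.75 0 0 0 0;0 0 0 0 0;0 0 0 0 0;0 0 0 0 0;0 0 0 0 0",
)

```text
t: 23.82
eef_pos: [0.3842, -0.3249, 0.0831]
eef_rot: [[0.28, 0.96, 0.002], [0.96, -0.28, -0.001], [-0.0, 0.002, -1.0]]
ft_force: [-0.5, 0.7, 6.9]
opening: 0.0364
```

step_arm(
  rows="0 0 0 -0.5 0;0 0 0 -1 0;0 0 0 -2 0;0 0 0 -2 0;0 0 0 -2 0;0 0 0 0 0",
)

```text
t: 24.58
eef_pos: [0.3842, -0.3251, 0.1587]
eef_rot: [[0.28, 0.96, 0.003], [0.96, -0.28, -0.001], [-0.001, 0.003, -1.0]]
ft_force: [0.6, -0.9, -1.4]
opening: 0.0364
```

```bash
python3 -c "
from go import *
cv2.imwrite('pics/s12.png',cv2.resize(eyes.grab_frame('side')[200:390,150:350,::-1],None,fx=3,fy=3))
go(H['box'],.16,1.706)"
```

```text
t 24.625 pos [ 0.3838 -0.3246  0.1576] yaw 1.287 tilt [ 0.002 -0.001 -1.   ] F [-0.  -0.6 -0.5] open 0.0364 q [ 0.02  0.3   0.73  1.92 -0.24  1.01  0.57]
spin -0.419 then cm dx 35.39 dy 16.79 dz -0.24
```

View pics/s12.png

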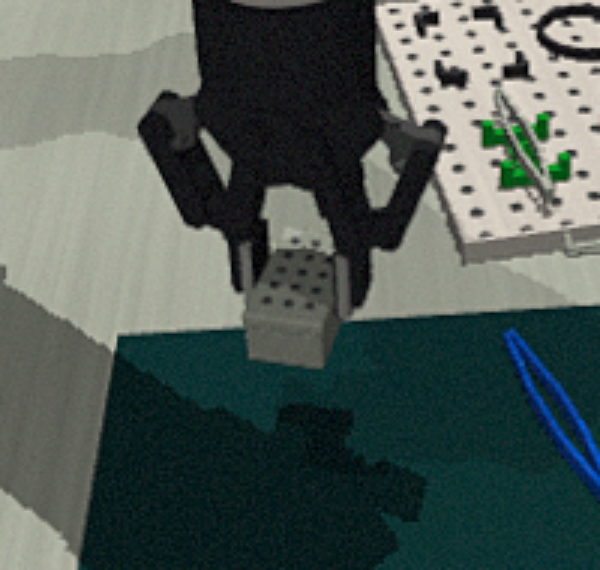

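step_arm(
  rows="0 0 0 0 -0.14;0 0 0 0 -0.14;0 0 0 0 -0.139;0 2.3 1.1 0 0;0 3.7 1.75 0 0;0 3.7 1.75 0 0;0 3.7 1.75 0 0;0 3.7 1.75 0 0",
)

```text
t: 25.62
eef_pos: [0.4405, -0.1427, 0.1561]
eef_rot: [[-0.135, 0.991, -0.001], [0.991, 0.135, 0.0], [0.0, -0.001, -1.0]]
ft_force: [0.9, 0.6, -0.6]
opening: 0.0365
```

step_arm(
  rows="0 3.7 1.75 0 0;0 3.7 1.75 0 0;0 3.7 1.75 0 0;0 3.7 1.75 0 0;0 2.3 1.1 0 0;0 0.9 0.55 0 0;0 0 0 0 0;0 0 0 0 0",
)

```text
t: 26.62
eef_pos: [0.5019, 0.0443, 0.1567]
eef_rot: [[-0.133, 0.991, -0.001], [0.991, 0.133, -0.001], [-0.001, -0.001, -1.0]]
ft_force: [-0.1, -0.7, -0.6]
opening: 0.0364
```

```bash
python3 -c "
from go import *
cv2.imwrite('pics/s13.png',cv2.resize(eyes.grab_frame('side')[120:290,230:430,::-1],None,fx=3,fy=3))
go(H['box'],.09,1.706)"
```

```text
t 26.675 pos [0.5019 0.0444 0.1568] yaw 1.704 tilt [-0. -0. -1.] F [-0.2  0.2  0.4] open 0.0364 q [-0.51  0.26  0.41  1.9  -0.12  1.    0.09]
spin -0.002 then cm dx 0.43 dy 0.12 dz 6.68
```

View pics/s13.png

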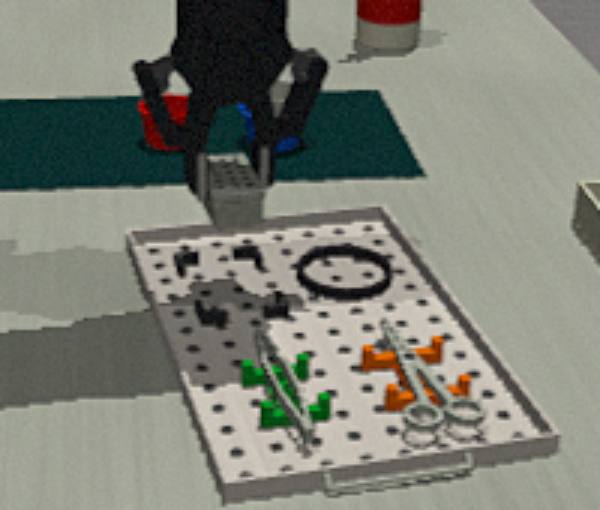

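step_arm(
  rows="0 0.43 0.12 2 0;0 0 0 2 0;0 0 0 2 0;0 0 0 0.6 0;0 0 0 0 0",
)

```text
t: 27.3
eef_pos: [0.5027, 0.0497, 0.091]
eef_rot: [[-0.134, 0.991, -0.0], [0.991, 0.134, -0.0], [-0.0, -0.0, -1.0]]
ft_force: [0.1, -0.4, -1.0]
opening: 0.0364
```

step_arm(
  rows="0 0 0 0.2 0;0 0 0 0 0",
)

```text
t: 27.55
eef_pos: [0.5031, 0.0503, 0.0894]
eef_rot: [[-0.135, 0.991, 0.001], [0.991, 0.135, 0.0], [0.0, 0.001, -1.0]]
ft_force: [0.1, -0.1, -0.5]
opening: 0.0365
```

step_arm(
  rows="0 0 0 0.1 0;0 0 0 0 0",
)

```text
t: 27.8
eef_pos: [0.5028, 0.0504, 0.088]
eef_rot: [[-0.135, 0.991, 0.0], [0.991, 0.135, 0.0], [0.0, 0.0, -1.0]]
ft_force: [0.1, -0.5, -0.9]
opening: 0.0365
```

step_arm(
  rows="0 0 0 0.1 0;0 0 0 0 0",
)

```text
t: 28.05
eef_pos: [0.5027, 0.0503, 0.0868]
eef_rot: [[-0.135, 0.991, -0.0], [0.991, 0.135, -0.0], [-0.0, -0.0, -1.0]]
ft_force: [0.3, -0.5, -0.7]
opening: 0.0362
```

step_arm(
  rows="0 0 0 0.1 0;0 0 0 0 0",
)

```text
t: 28.3
eef_pos: [0.5028, 0.0503, 0.0861]
eef_rot: [[-0.135, 0.991, -0.0], [0.991, 0.135, 0.0], [0.0, 0.0, -1.0]]
ft_force: [-2.3, -0.1, 4.1]
opening: 0.0358
```

step_arm(
  rows="0 0 0 0.1 0;0 0 0 0 0",
)

```text
t: 28.55
eef_pos: [0.5029, 0.0503, 0.086]
eef_rot: [[-0.134, 0.991, 0.0], [0.991, 0.134, 0.001], [0.001, 0.0, -1.0]]
ft_force: [-7.6, 0.2, 16.6]
opening: 0.0364
```

The box is on the tray floor, so I'll release it and rise.

step_arm(
  rows="0.5 0 0 -0.1 0;0.65 0 0 0 0;0.65 0 0 0 0;0.65 0 0 -1 0;0.65 0 0 -2 0;0.65 0 0 -3 0;0.9 0 0 -3 0;0.9 0 0 0 0",
)

```text
t: 29.55
eef_pos: [0.5043, 0.0504, 0.1788]
eef_rot: [[-0.134, 0.991, 0.005], [0.991, 0.134, 0.001], [0.001, 0.005, -1.0]]
ft_force: [0.3, 0.4, 0.0]
opening: 0.0769
```

```bash
python3 -c "
from go import *
cv2.imwrite('pics/s14.png',cv2.resize(eyes.grab_frame('side')[120:290,230:430,::-1],None,fx=3,fy=3))
go(O['pc'],.19,2.5)"
```

```text
t 29.6 pos [0.5034 0.0504 0.1773] yaw 1.706 tilt [ 0.003  0.001 -1.   ] F [-1.   0.7 -0.8] open 0.0769 q [-0.52  0.24  0.41  1.88 -0.11  1.04  0.07]
spin -0.794 then cm dx 10.80 dy 26.08 dz -1.27
```

View pics/s14.png

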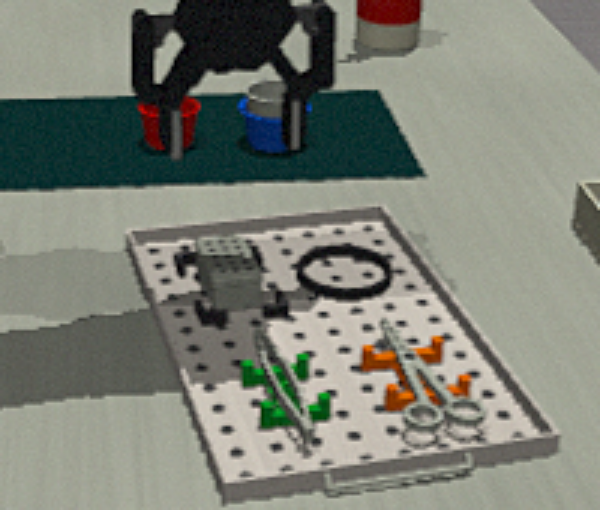

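The box stands between the corners. Next, turn toward the gallipot.

step_arm(
  rows="1 0 0 -0.5 -0.16;1 0 0 -0.5 -0.16;1 0 0 -0.3 -0.16;1 0 0 0 -0.16;1 0 0 0 -0.155;1 0 0 0 0",
)

```text
t: 30.35
eef_pos: [0.5023, 0.0502, 0.1881]
eef_rot: [[-0.801, 0.599, -0.002], [0.599, 0.801, -0.0], [0.001, -0.001, -1.0]]
ft_force: [0.5, -0.7, -0.5]
opening: 0.0853
```

```bash
python3 -c "
from go import *
go(O['pc'],.17,2.5)"
```

```text
t 30.35 pos [0.5023 0.0502 0.1881] yaw 2.5 tilt [-0.002 -0.    -1.   ] F [ 0.5 -0.7 -0.5] open 0.0853 q [-0.44  0.22  0.31  1.86 -0.08  1.07  0.83]
spin -0.000 then cm dx 10.72 dy 26.17 dz 1.81
```

step_arm(
  rows="1 1.1 2.6 0 0;1 1.4 3.4 0 0;1 1.4 3.4 0 0;1 1.4 3.4 0 0;1 1.4 3.4 0 0;1 1.4 3.4 0 0;1 1.4 3.4 0.9 0;1 1.2 3.17 0.9 0",
)

```text
t: 31.35
eef_pos: [0.5733, 0.3254, 0.1699]
eef_rot: [[-0.799, 0.601, -0.001], [0.601, 0.799, -0.0], [0.0, -0.001, -1.0]]
ft_force: [0.1, -0.9, 0.1]
opening: 0.0856
```

step_arm(
  rows="1 0 0 0 0;1 0 0 0 0;1 0 0 0 0",
)

```text
t: 31.72
eef_pos: [0.5739, 0.3225, 0.1712]
eef_rot: [[-0.8, 0.6, 0.0], [0.6, 0.8, -0.001], [-0.001, -0.0, -1.0]]
ft_force: [-0.6, 0.8, 0.3]
opening: 0.0855
```

```bash
python3 -c "
from go import *
s=eyes.grab_frame('side')[:,:,::-1].copy();overlay('side',s,O,(230,60,150,140),4,'pics/s15.png')
t=eyes.grab_frame('top')[:,:,::-1].copy();overlay('top',t,O,(265,135,155,115),5,'pics/t15.png')
go(O['pc'],.108,2.5)"
```

```text
t 31.825 pos [0.5738 0.3229 0.1714] yaw 2.499 tilt [ 0.001 -0.    -1.   ] F [ 0.2 -0.9 -0.1] open 0.0852 q [-0.7   0.55  0.2   1.45 -0.11  1.16  0.44]
spin -0.001 then cm dx 0.13 dy 0.04 dz 6.34
```

View pics/s15.png

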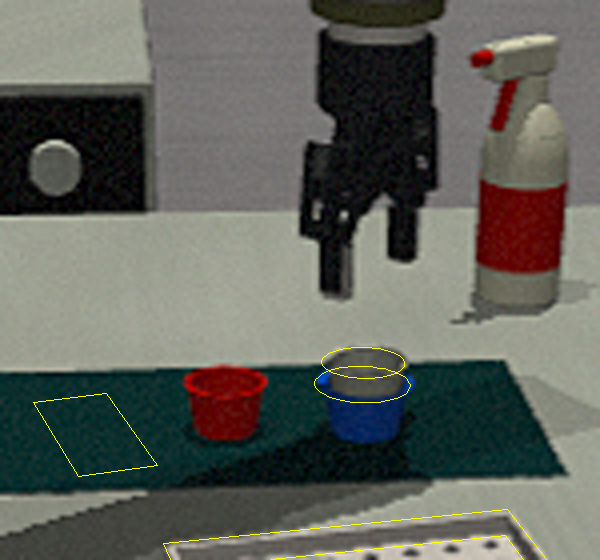

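View pics/t15.png

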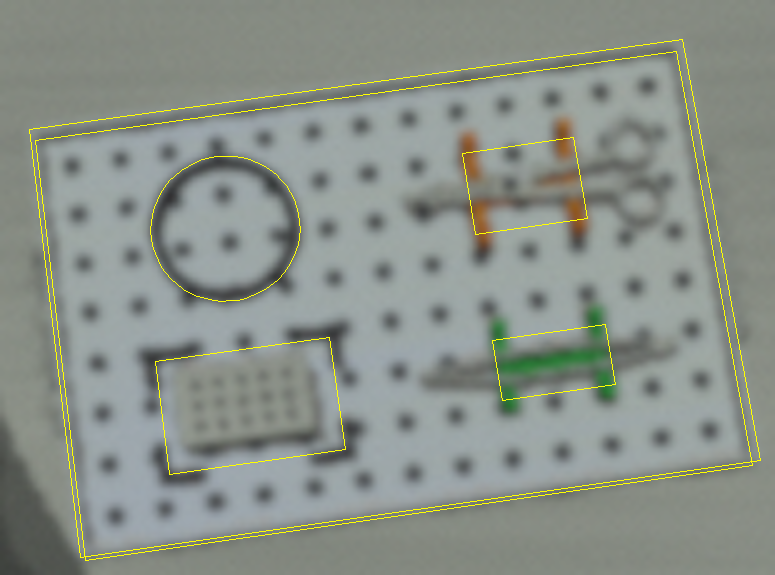

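The box is between the corners and the pot overlay matches. The closing fingertips should reach about z = 40 mm, above the plastic lip at 36 mm. Descending.

step_arm(
  rows="1 0.13 0.04 2 0;1 0 0 2 0;1 0 0 1.5 0;1 0 0 0.7 0;1 0 0 0 0;1 0 0 0 0",
)

```text
t: 32.58
eef_pos: [0.5731, 0.3254, 0.1095]
eef_rot: [[-0.802, 0.598, 0.001], [0.598, 0.802, 0.001], [-0.0, 0.001, -1.0]]
ft_force: [-0.4, 0.8, -0.0]
opening: 0.0855
```

```bash
python3 -c "
from go import *
s=eyes.grab_frame('side')[:,:,::-1].copy();cv2.imwrite('pics/s16.png',cv2.resize(s[80:180,270:370],None,fx=5,fy=5))
go(O['pc'],.1085,2.5)"
```

```text
t 32.625 pos [0.5731 0.3254 0.1097] yaw 2.501 tilt [ 0.001  0.001 -1.   ] F [-0.7 -0.1  0.6] open 0.0854 q [-0.7   0.61  0.19  1.5  -0.12  1.05  0.45]
spin 0.001 then cm dx -0.07 dy -0.12 dz 0.12
```

View pics/s16.png

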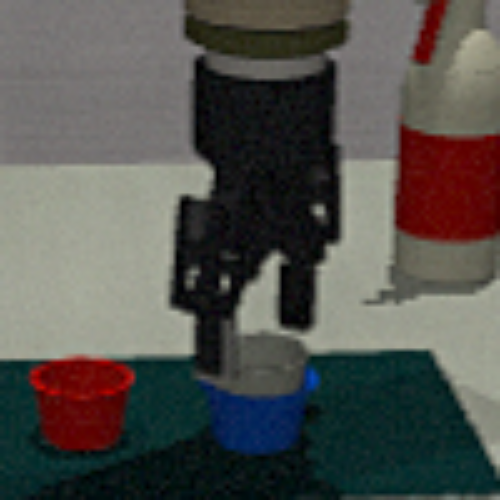

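step_arm(
  rows="0.75 0 -0.1 0 0;0.5 0 0 0 0;0 0 0 0 0;0 0 0 0 0;0 0 0 0 0",
)

```text
t: 33.25
eef_pos: [0.5725, 0.3246, 0.11]
eef_rot: [[-0.802, 0.598, 0.001], [0.598, 0.802, 0.001], [-0.001, 0.001, -1.0]]
ft_force: [-0.8, -0.3, 5.8]
opening: 0.0505
```

```bash
python3 -c "
from go import *
s=eyes.grab_frame('side')[:,:,::-1].copy();cv2.imwrite('pics/s17.png',cv2.resize(s[80:180,270:370],None,fx=5,fy=5))
go(O['pc'],.1085,2.5)"
```

```text
t 33.3 pos [0.5725 0.3246 0.11  ] yaw 2.501 tilt [ 0.001  0.001 -1.   ] F [-0.1 -0.1  5.1] open 0.0504 q [-0.7   0.61  0.19  1.5  -0.12  1.04  0.45]
spin 0.001 then cm dx -0.07 dy -0.02 dz 0.15
```

View pics/s17.png

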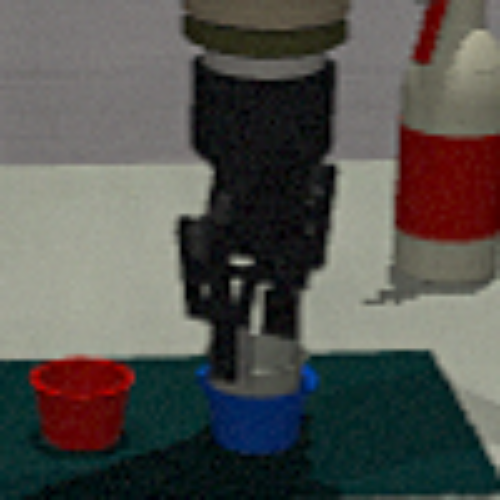

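step_arm(
  rows="0 0 0 -0.3 0;0 0 0 -0.3 0;0 0 0 -0.2 0;0 0 0 0 0",
)

```text
t: 33.8
eef_pos: [0.5721, 0.3244, 0.117]
eef_rot: [[-0.802, 0.598, 0.0], [0.598, 0.802, 0.0], [-0.0, 0.0, -1.0]]
ft_force: [0.5, -0.6, -1.1]
opening: 0.05
```

```bash
python3 -c "
from go import *
s=eyes.grab_frame('side')[:,:,::-1].copy();cv2.imwrite('pics/s18.png',cv2.resize(s[80:180,270:370],None,fx=5,fy=5))
go(O['pc'],.1085,2.5)"
```

```text
t 33.85 pos [0.572  0.3244 0.1168] yaw 2.501 tilt [-0. -0. -1.] F [ 0.4 -0.2 -1.3] open 0.0503 q [-0.7   0.6   0.19  1.5  -0.12  1.06  0.45]
spin 0.001 then cm dx -0.10 dy 0.03 dz 0.83
```

View pics/s18.png

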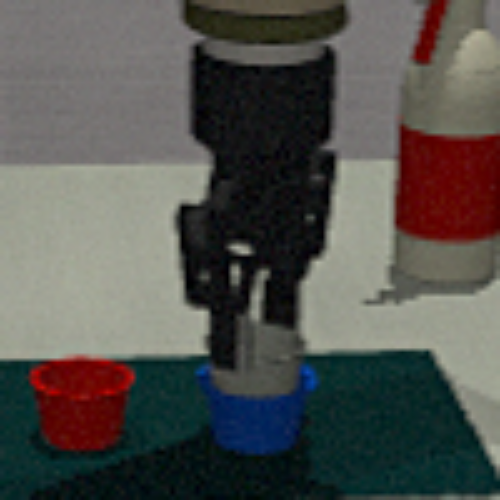

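The steel pot is rising and the blue pot's bottom stays at the same pixel. I'll keep lifting.

step_arm(
  rows="0 0 0 -0.6 0;0 0 0 -1 0;0 0 0 -1.5 0;0 0 0 -2 0;0 0 0 -2 0;0 0 0 0 0",
)

```text
t: 34.6
eef_pos: [0.5733, 0.3249, 0.1911]
eef_rot: [[-0.802, 0.598, 0.004], [0.598, 0.802, 0.003], [-0.002, 0.005, -1.0]]
ft_force: [0.2, 0.1, -1.4]
opening: 0.0505
```

```bash
python3 -c "
from go import *
s=eyes.grab_frame('side')[:,:,::-1].copy();cv2.imwrite('pics/s19.png',cv2.resize(s[60:180,270:370],None,fx=5,fy=5))
go(H['ring'],.17)"
```

```text
t 34.65 pos [0.5726 0.3246 0.1894] yaw 2.501 tilt [ 0.002  0.001 -1.   ] F [ 0.5 -0.8 -1. ] open 0.0505 q [-0.7   0.53  0.2   1.43 -0.11  1.19  0.44]
spin 0.000 then cm dx -17.30 dy -20.00 dz 1.94
```

View pics/s19.png

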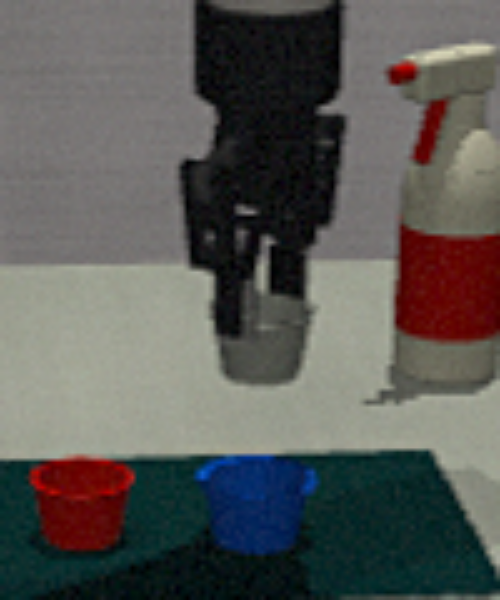

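The blue pot stays behind. Carrying the gallipot to the ring.

step_arm(
  rows="0 -1.3 -1.5 0 0;0 -2.5 -2.9 0 0;0 -2.5 -2.9 0 0;0 -2.5 -2.9 0 0;0 -2.5 -2.9 0 0;0 -2.5 -2.9 0.5 0;0 -2.3 -2.6 0.7 0;0 -1.2 -1.4 0.7 0",
)

```text
t: 35.65
eef_pos: [0.5906, 0.0566, 0.168]
eef_rot: [[-0.799, 0.601, -0.001], [0.601, 0.799, -0.001], [0.0, -0.002, -1.0]]
ft_force: [-0.1, -0.4, -0.8]
opening: 0.0505
```

step_arm(
  rows="0 0 0 0 0;0 0 0 0 0;0 0 0 0 0",
)

```text
t: 36.02
eef_pos: [0.5912, 0.0627, 0.169]
eef_rot: [[-0.803, 0.596, 0.0], [0.596, 0.803, 0.001], [0.0, 0.001, -1.0]]
ft_force: [1.1, -0.4, -0.4]
opening: 0.0501
```

```bash
python3 -c "
from go import *
s=eyes.grab_frame('side')[:,:,::-1].copy();cv2.imwrite('pics/s20.png',cv2.resize(s[120:260,270:410],None,fx=4,fy=4))
go(H['ring'],.10)"
```

```text
t 36.075 pos [0.5912 0.0624 0.1691] yaw 2.503 tilt [ 0.     0.001 -1.   ] F [-0.5  0.9  0.3] open 0.0506 q [-0.37  0.42  0.28  1.64 -0.13  1.09  0.87]
spin 0.000 then cm dx -0.13 dy -0.09 dz 6.91
```

View pics/s20.png

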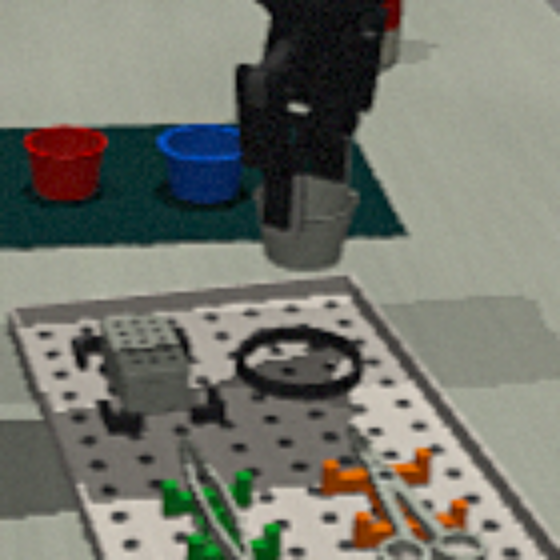

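```bash
python3 -c "
from go import *
q=ray('side',[(305.5/4-.5+270,268.5/4-.5+120)],.075)[0];print(q)
for c in [(.5912,.0624)]:
  for dz in (.075,.111): 
    e=proj('side',circ(c,.021 if dz<.1 else .0285,dz)); print(dz,((e-[270,120]+.5)*4-.5).min(0).round(),((e-[270,120]+.5)*4-.5).max(0).round())"
```

```text
[0.59155717 0.04806931 0.075     ]
0.075 [262. 240.] [338. 273.]
0.111 [251. 176.] [356. 219.]
```

The pot hangs upright within 1–2 mm of the model. Descending.

step_arm(
  rows="0 -0.2 -0.2 2 0;0 0 0 2 0;0 0 0 1.8 0;0 0 0 0.8 0;0 0 0 0 0;0 0 0 0 0",
)

```text
t: 36.83
eef_pos: [0.5921, 0.0579, 0.1036]
eef_rot: [[-0.802, 0.598, 0.001], [0.598, 0.802, 0.0], [-0.001, 0.001, -1.0]]
ft_force: [0.3, -0.1, -0.5]
opening: 0.0505
```

step_arm(
  rows="0 0 0 0.2 0;0 0 0 0 0",
)

```text
t: 37.08
eef_pos: [0.5917, 0.0578, 0.1011]
eef_rot: [[-0.802, 0.598, 0.0], [0.598, 0.802, 0.0], [-0.0, 0.0, -1.0]]
ft_force: [0.1, 0.4, 0.1]
opening: 0.0505
```

step_arm(
  rows="0 0 0 0.1 0;0 0 0 0 0",
)

```text
t: 37.33
eef_pos: [0.5916, 0.0578, 0.0999]
eef_rot: [[-0.802, 0.598, -0.0], [0.598, 0.802, -0.0], [0.0, -0.0, -1.0]]
ft_force: [0.1, 0.1, -1.3]
opening: 0.0505
```

step_arm(
  rows="0 0 0 0.1 0;0 0 0 0 0",
)

```text
t: 37.58
eef_pos: [0.5915, 0.0578, 0.0987]
eef_rot: [[-0.802, 0.598, -0.0], [0.598, 0.802, -0.0], [0.0, -0.0, -1.0]]
ft_force: [0.1, -0.6, -0.5]
opening: 0.0501
```

step_arm(
  rows="0 0.18 0.24 0 0;0 0 0 0.1 0;0 0 0 0 0",
)

```text
t: 37.95
eef_pos: [0.5915, 0.0609, 0.0978]
eef_rot: [[-0.802, 0.598, -0.0], [0.598, 0.802, -0.0], [0.0, -0.0, -1.0]]
ft_force: [-0.5, 0.3, -0.0]
opening: 0.0501
```

step_arm(
  rows="0 0 0 0.1 0;0 0 0 0 0",
)

```text
t: 38.2
eef_pos: [0.5917, 0.0607, 0.097]
eef_rot: [[-0.802, 0.598, 0.0], [0.598, 0.802, -0.0], [-0.0, 0.0, -1.0]]
ft_force: [0.6, -0.0, 1.2]
opening: 0.0505
```

step_arm(
  rows="0 0 0 0.1 0;0 0 0 0 0",
)

```text
t: 38.45
eef_pos: [0.5918, 0.0607, 0.0969]
eef_rot: [[-0.801, 0.598, 0.0], [0.598, 0.801, 0.0], [-0.0, 0.0, -1.0]]
ft_force: [-3.3, -0.3, 9.8]
opening: 0.0503
```

Contact at the expected 0.097. Release and rise.

step_arm(
  rows="0.8 0 0 0 0;1 0 0 0 0;1 0 0 0 0;1 0 0 -0.5 0;1 0 0 -2 0;1 0 0 -3 0;1 0 0 -4 0;1 0 0 0 0",
)

```text
t: 39.45
eef_pos: [0.5935, 0.0608, 0.195]
eef_rot: [[-0.802, 0.598, 0.007], [0.598, 0.802, 0.001], [-0.005, 0.005, -1.0]]
ft_force: [0.9, -0.1, 0.7]
opening: 0.0855
```

step_arm(
  rows="1 3 4 -1 0;1 3 4 0 0;1 3 4 0 0;1 3 4 0 0;1 3 4 0 0;1 3 4 0 0;1 0 0 0 0",
)

```text
t: 40.33
eef_pos: [0.5879, 0.3669, 0.1992]
eef_rot: [[-0.806, 0.591, -0.003], [0.591, 0.806, 0.002], [0.004, -0.0, -1.0]]
ft_force: [0.3, -0.5, -0.3]
opening: 0.0857
```

```bash
python3 -c "
from go import *
s=eyes.grab_frame('side')[:,:,::-1].copy();cv2.imwrite('pics/s21.png',cv2.resize(s[130:390,200:500],None,fx=2.5,fy=2.5))
t=eyes.grab_frame('top')[:,:,::-1].copy();overlay('top',t,O,(265,135,155,115),5,'pics/t21.png')
cv2.imwrite('pics/t22.png',t)
go(H['ring'],.10)
e=proj('top',circ(H['ring'],.0285,.039));e=((e-[265,135]+.5)*5-.5);print(e.min(0),e.max(0))
for k,c,z in(('box',H['box'],.031),('sc',H['orange'],.020),('fc',H['green'],.023)): print(k,((proj('top',[np.r_[c,z]])-[265,135]+.5)*5-.5).round(1))"
```

```text
t 40.425 pos [0.5903 0.3611 0.1997] yaw 2.502 tilt [-0.001 -0.001 -1.   ] F [0.2 0.4 0. ] open 0.0854 q [-0.72  0.59  0.2   1.31 -0.11  1.25  0.41]
spin 0.000 then cm dx -18.03 dy -24.01 dz 9.97
[162.98401725 156.92218005] [281.08592602 271.54499108]
box [[247.8 399.1]]
sc [[525.6 181.4]]
fc [[556.1 358.1]]
```

View pics/s21.png

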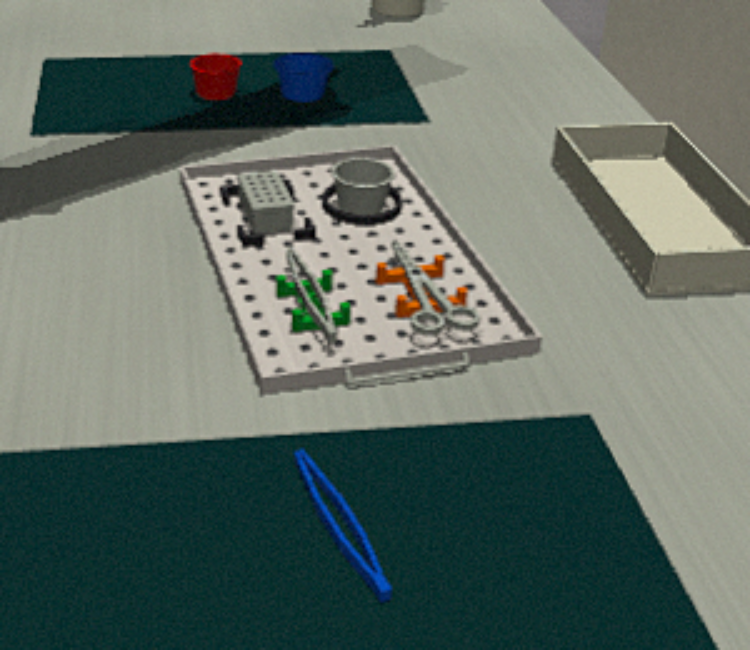

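View pics/t21.png

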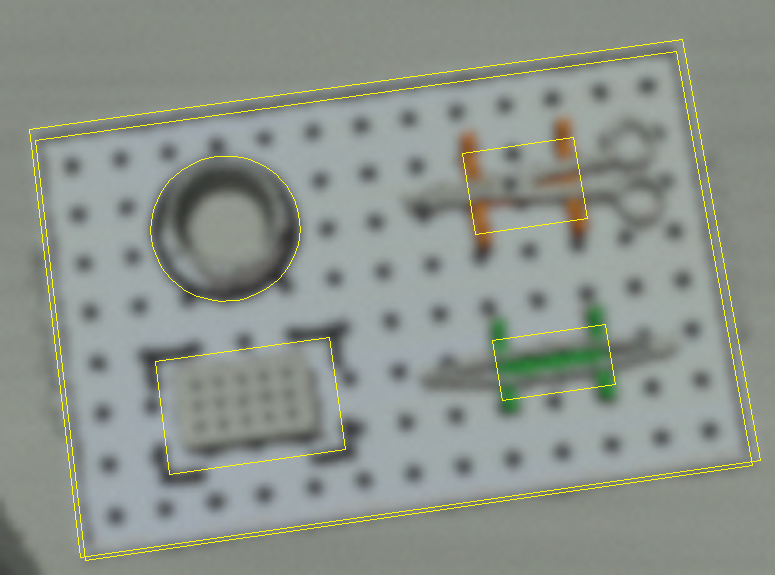

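View pics/t22.png

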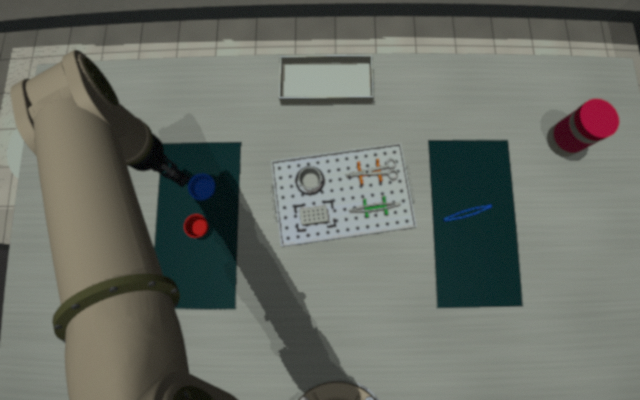

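```bash
python3 -c "
from bench import env
print(env.close_job())"
```

```text
the job is handed in; nothing more can be done
None
```

The dressing set is made up in the tray and handed in at about 40 s of the 115 s allowed. Close_job gives no verdict, so the results below rest on my last camera checks.

| Piece | Where it lies | Offset from holder centre |
|---|---|---|
| Scissors | On both orange bars | About 4 mm |
| Forceps | On both green bars | About 3–4 mm |
| Small-parts box | Flat and square between the grey corners | About 1 mm |
| Gallipot | Upright in the grey ring | Centred by eye, not measured |

- **Setting down:** each piece was lowered until contact showed in the wrist force, then released.
- **Blue plastic pieces:** the pot stayed on the counter while the gallipot was lifted out. It and the plastic forceps sit at the same top-view pixels as at the start. The red look-alike pot was left alone.
- **Disagreements:**
  - The side view put the held scissors and forceps about 5 mm off along their length. The later top view showed them on centre, so I treated that as a measuring bias. The 3 mm I had shifted the scissors to correct for it probably accounts for most of their 4 mm offset.
  - The gripper's opening read about 2 mm less than the stated widths of the scissors, forceps and box. For the gallipot it read 50 mm against a 57 mm rim, which I put down to the pads sitting on the tapered wall. All four grasps held.

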